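# Clear the front board holders to the spare hook and dock the rear one

### The arm

A 6-joint arm with a two-finger parallel gripper is mounted at the origin on the work surface. World frame = base frame: x ahead of the robot, y to its left, z up, the work surface at z = 0. Lengths are in m, angles in degrees, forces in N, time in s.
With the tool pointing down it reaches from about 0.375 to 0.975 m from the base axis. Payload 3.8 kg.
Tool frame: the origin (TCP) lies midway between the tips of the shut fingers; the grasp point (between the pads) lies 19 mm behind it; z points along the fingers, y is the direction in which the jaws open and shut (so a half turn about z gives the same grasp; the last joint's range is limited). The gripper opens to 85 mm and grips with 20 to 120 N. Pads are 22 mm wide; open, the fingers measure 114 mm over their backs; the gripper's body (76 mm by 85 mm) begins 54 mm behind the grasp point. The pads swing forward as they close: fully open they stand 13 mm farther back than shut.
Start: joints at [67.959, 15.12, 91.902, -0, 72.978, -2.114], TCP at [0.23, 0.635, 0.231] pointing down, gripper open.
Joint ranges: [-150.88, 150.88], [-54.13, 125.18], [17.81, 147.31], [-75.09, 255.09], [0, 152.58], [-146.25, 146.25]. Speed limits (degrees/s): [147.25, 147.25, 180, 180, 180, 180].

### API

Orientations are given as a 3x3 rotation matrix whose columns are the frame's x, y, z axes.
In Python, from rig import robot gives the robot as it stands. The module is installed in compiled form; this text tells all that it offers.
- The arm moves only by the tool move_arm, never from a script. Its argument "motion" is a list of rows, each an object with "claw": the closure, from 0 (fully open) to 1 (shut); "translation": the shift along the world's x, y, z as a fraction of full scale, a list of three; "rot": the turn, a rotation vector about the world's x, y, z as a fraction of full scale, a list of three. A call has 1 to 5 rows; each row shifts and turns the commanded pose from where the row before left it; what a row does not reach is not made up. Full scale, the value 1, is 40 mm for a shift and 0.15 rad for a turn. A row lasts 1/8 s, in which the tool goes at most 62.5 mm and 10.7 degrees, less where a joint would pass 70% of its speed; a pose out of reach is approached as far as the arm can. A call with a number of a shift or a turn outside -1 to 1 is refused whole. A call with a gripper value outside its range is refused whole. The fingers move at their own pace and stop on an object; the grip force is fixed at half the most. Time passes only in rows, so rows that do not move let the fingers close. It gives the time, the measured TCP pose, the force and the opening at its end, in the units of the state.
- robot.read_state(): the state, without advancing time (a new reading comes with each control period).
- robot.read_camera(name): name is "scene" or "side" or "wrist"; returns the picture (480x640x3 uint8, red, green, blue); there is no depth.
- robot.camera_model(name): a dict with "camera_matrix" (3x3 intrinsics, pixels), "k1" (the pictures are not rectified: a ray, as slopes to the right and down, at radius r is drawn at 1 + k1 r^2 times it, then the intrinsics apply), "rvec" (rotation vector, rad) and "tvec" (3), from world to camera coordinates, as OpenCV has them; the wrist camera has in their place "mount" (4x4, takes a point from camera to tool coordinates, whose origin is the TCP and whose axes are the flange's). Camera axes: x right, y down, z forward; pixel columns grow to the right and rows downward; lengths in m; the calibration is good to about 2 mm. A picture is of the moment at which its call begins: read the wrist's pose just before it. camera_model takes no time and is no camera call.
- robot.finish_job(): hands the job in, once; it reports no verdict.
The state is a dict: "clock": time; "joints": joint angles; "qd": joint speeds; "joint_efforts": joint torques, N m; "position": TCP position; "ee_rot": TCP orientation; "ft_force": force on the tool from outside, world axes, zero at the start; "ft_torque": the same for the moment, N m; "gripper_width": finger opening in m.
Only numpy, scipy, OpenCV 4.12 (cv2) and the standard library are available. Lean on these libraries where they do the work, as an engineer would, in place of code of your own. Each camera call takes 0.05 s, during which the arm holds its last target.

### The job

Fetch the rearmost holder, the solid plate, from the crowded hook. First hang the front holder on the spare hook and with it push the stiff bush back until it meets its stop, pressing it there for half a second with about 15 N (never over 20 N); then hang the second holder in front of it, and leave both hanging. Last, stand the plate upright in the slotted dock, fully down; leave the other things on the bench where they are.

Things in the scene. Friction and masses are not known exactly. Their poses are not given: they have to be found in the camera images.
- crowded: Fixed hook stand: base plate 170 x 110 x 12 mm, round post of radius 10 mm, 172 mm tall, and a level hook rod, 7 mm thick, its axis 160 mm up, running from the post along the stand's -x (about towards the robot). A fixed steel collar covers the rod from 10 to 25 mm from the post axis. Origin: under the post axis, on the table; z up. Three holders hang on it, the plate rearmost.
- crowded_tip (a point): End of the crowded hook's turned-up tip. The rod is straight to 135 mm from the post axis, then rises at about 40 degrees; this point, the centre of its round end, is 147 mm from the post axis and 10 mm above the rod's axis.
- spare: The spare hook stand, fixed, same shape, size and axes as the crowded one (rod axis 160 mm above its origin, along its -x) but without the fixed collar; empty but for a black sliding bush and, behind it, a clamped steel stop ring.
- spare_tip (a point): End of the spare hook's turned-up tip, as for the crowded one.
- bush: Black sliding bush on the spare rod, 32 mm diameter, 20 mm long (x). Origin: centre of its front face, towards the tip. Starts with this face 77 to 95 mm from the post axis; takes 6 to 8 N to slide and stays where left. A steel ring clamped on the rod behind it is its hard stop; where that is set is not measured: home, the face is 45 to 61 mm from the post axis, to be found by feel.
- plate: Aluminium holder, always the rearmost: a head (see plate_tab, plate_eye) over a solid plate 60 mm wide (y), 8 mm thick (x), with a black pad, lower edge 100 mm below the origin. Origin: where the rod's axis passes while it hangs. z up, x through its thickness (along the rod, towards the post). 90 to 180 g.
- plate_tab (a point): Grip point, the middle of the plate's upright grip tab, 32 mm above its origin. The tab is 18 mm wide (y), 10 mm thick (x) and stands from 10 to 48 mm above the origin. Take it from above with the fingers closing along y, fingertips not lower than 12 mm above the origin. The tabs of neighbouring holders stand about 33 mm apart.
- plate_eye (a point): Middle of the plate's eye, 8 mm below its origin; the opening goes through along x. All holders: eye 10 mm thick in x, opening 25 mm wide, roof an inverted V whose apex is 5 mm above the origin (it rests on the rod), floor 22 mm below the origin. Raised 15 mm from where it hangs, a holder clears the turned-up tip by some 3 mm above and below.
- frame: Aluminium holder, one of the two front ones (either order): the same head, tab, eye and origin as the plate, above an open rectangular frame 70 mm wide, 8 mm thick, reaching 108 mm below the origin. 90 to 180 g.
- fork: Aluminium holder, one of the two front ones (either order): the same head, tab, eye and origin as the plate, above a two-pronged fork 56 mm wide, 8 mm thick, reaching 102 mm below the origin. 90 to 180 g.
- plate_foot (a point): Middle of the plate's lower edge, 100 mm below its origin.
- dock: Black slotted block, fixed, 75 x 100 mm. Origin: under its middle on the table; z up. The slot runs along its y: 66 mm long (y) by 11 mm wide (x), floor 12 mm, mouth 36 mm above the table, with small steel lead-in lips flaring up to 43 mm. The plate stands in it with its width along y, either way round.
- jar: Amber glass cup, loose bystander, 48 mm wide, 45 mm tall; origin under its middle.
- driver: Screwdriver lying on the bench, 150 mm, loose bystander.
- flux: Small white jar, 36 mm wide, 75 mm tall, loose bystander; origin under its middle.
- tray: White tray 100 x 160 x 22 mm with a phone in it, bystander; origin under its middle.
Not all that is in view belongs to the job. What is shaped like the plate but orange or red is not meant.

How it is judged (in metres and radians):
On the way, in this order (a step that is already met when the one before it is completed fails the run):
1. the bush is back against its stop ring and pressed there by the frame or the fork with more than 11 N (x of bush in the frame of spare above -0.064 m and (contact force between bush and frame above 11 N or contact force between bush and fork above 11 N)), for 0.2 s.
2. both front holders hang on the spare hook while the plate still hangs on the crowded one (x of frame in the frame of spare between -0.135 and -0.042 m and y of frame in the frame of spare between -0.01 and 0.01 m and z of frame in the frame of spare between 0.15 and 0.17 m and x of fork in the frame of spare between -0.135 and -0.042 m and y of fork in the frame of spare between -0.01 and 0.01 m and z of fork in the frame of spare between 0.15 and 0.17 m and x of plate in the frame of crowded between -0.135 and -0.042 m and y of plate in the frame of crowded between -0.01 and 0.01 m and z of plate in the frame of crowded between 0.15 and 0.17 m), for 0.2 s.
At the end, for the whole second after the job is handed in: Frame and fork hang on the spare rod (42-135 mm from the post axis, within 10 mm of the rod axis), the bush still back (face under 64 mm from the post axis); the plate stands upright (0.2 rad) in the dock's slot, its lower edge on the floor (4 mm); all at rest (under 0.03 m/s) (x of frame in the frame of spare between -0.135 and -0.042 m and y of frame in the frame of spare between -0.01 and 0.01 m and z of frame in the frame of spare between 0.15 and 0.17 m and x of fork in the frame of spare between -0.135 and -0.042 m and y of fork in the frame of spare between -0.01 and 0.01 m and z of fork in the frame of spare between 0.15 and 0.17 m and x of bush in the frame of spare above -0.064 m and horizontal distance between plate and dock below 0.02 m and angle between plate's own z axis and vertical below 0.2 rad and z of plate_foot in the frame of dock between 0.008 and 0.016 m and x of plate_foot in the frame of dock between -0.006 and 0.006 m and linear speed of each of frame, fork, plate below 0.03 m/s); the robot touches nothing.
It fails at once if the bush is pushed with more than 22 N (contact force between bush and frame above 22 N or contact force between bush and fork above 22 N or contact force between bush and the fingers above 22 N or contact force between bush and the arm above 22 N).
It fails at once if the cup, screwdriver, white jar or tray is shifted by more than 30 mm (distance of any of jar, driver, flux, tray from where it was at the start of the episode above 0.03 m).
It also fails if it takes over 72 s, if anything falls off the work surface, if the arm or the gripper's body presses on something with over 40 N, if the wrist force passes 120 N, or if a joint passes its speed limit or range.

## Working session

There is one attempt and no reset: what is moved stays moved. The work goes in short steps, Python scripts to look and compute and a tool call to move; the robot and the scene stay as the last step left them, time stands still between calls to the robot, and variables do not carry over. Pictures are saved under pics/ and viewed, and the job is handed in when it is done.

Besides the shell and the picture viewer there is one more tool, called after "Request:" as name([rows], argument=value, ...), one row to a line, values as JSON. move_arm: Moves the arm, as the interface text tells. Shift numbers are shares of 40 mm and turn numbers shares of 0.15 rad, none past 1 either way. Its arguments: {"type":"object","properties":{"motion":{"type":"array"}},"required":["motion"]}

```bash
ls; mkdir -p pics; cat > h.py <<'E'
import numpy as np,cv2
from rig import robot
def cam(n):
    m=robot.camera_model(n); return m
def ext(n,st=None):
    m=robot.camera_model(n)
    if 'rvec' in m:
        R,_=cv2.Rodrigues(np.array(m['rvec'],float)); t=np.array(m['tvec'],float).ravel()
    else:
        M=np.array(m['mount']); st=st or robot.read_state()
        T=np.eye(4);T[:3,:3]=st['ee_rot'];T[:3,3]=st['position']
        W=np.linalg.inv(T@M); R=W[:3,:3];t=W[:3,3]
    return np.array(m['camera_matrix']),m['k1'],R,t
def proj(P,E):
    K,k,R,t=E; c=np.atleast_2d(P)@R.T+t; s=c[:,:2]/c[:,2:]; r2=(s**2).sum(1,keepdims=True)
    s=s*(1+k*r2); return s@K[:2,:2].T+K[:2,2]
def ray(uv,E):
    K,k,R,t=E
    s=cv2.undistortPoints(np.array([[uv]],float),K,np.array([k,0,0,0.]))[0,0]
    d=R.T@np.array([s[0],s[1],1]); return -R.T@t,d/np.linalg.norm(d)
def onz(uv,E,z):
    o,d=ray(uv,E); return o+d*(z-o[2])/d[2]
def tri(l):
    A=np.zeros((3,3));b=np.zeros(3)
    for uv,E in l:
        o,d=ray(uv,E);P=np.eye(3)-np.outer(d,d);A+=P;b+=P@o
    x=np.linalg.solve(A,b); return x,[np.linalg.norm((np.eye(3)-np.outer(ray(uv,E)[1],ray(uv,E)[1]))@(x-ray(uv,E)[0])) for uv,E in l]
def save(im,n): cv2.imwrite('pics/'+n+'.png',cv2.cvtColor(im,cv2.COLOR_RGB2BGR))
def load(n): return cv2.cvtColor(cv2.imread('pics/'+n+'.png'),cv2.COLOR_BGR2RGB)
E
python3 - <<'E'
from h import *
import json
st=robot.read_state();print(st)
for n in ['scene','side','wrist']:
    save(robot.read_camera(n),n+'0')
    K,k,R,t=ext(n,st);print(n,K[0,0],K[0,2],K[1,2],k,'pos',-R.T@t,'fwd',R[2])
E
```

```text
pics
{'clock': 0.0, 'joints': array([ 6.79568530e+01,  1.51696719e+01,  9.19817005e+01,  1.85214993e-03,
        7.29767953e+01, -2.11451616e+00]), 'qd': array([-0.0533487 , -0.0142983 ,  0.05170882, -0.03317745, -0.01196825,
        0.02323747]), 'joint_efforts': array([ 1.77752969e-03, -5.15097249e+01, -3.67324054e+01,  5.34685341e-06,
        1.26413174e-02, -2.31270866e-05]), 'position': array([0.22979395, 0.63390385, 0.22995178]), 'ee_rot': array([[-9.40114634e-01,  3.40857331e-01, -8.68186568e-04],
       [ 3.40858418e-01,  9.40112380e-01, -2.06182768e-03],
       [ 1.13403860e-04, -2.23428308e-03, -9.99997498e-01]]), 'ft_force': array([-0.34056086, -0.20931276,  0.18016628]), 'ft_torque': array([-0.0199341 , -0.01422585,  0.00374612]), 'gripper_width': 0.08559390693637467}
scene 499.7341460624598 321.8663245281178 237.7231980785587 0.03778327313215085 pos [ 1.00328032 -0.51586166  1.07087201] fwd [-0.37531783  0.45044837 -0.81008197]
side 451.54739934081687 318.87271311807194 242.39762381994822 0.03193527168537746 pos [ 0.09585036 -0.64389456  0.68553988] fwd [ 0.46608334  0.66821037 -0.57988034]
wrist 413.1445823729538 314.83579208344327 237.43531778877096 -0.04916069964529813 pos [0.15825856 0.65952761 0.37368289] fwd [ 0.27930589 -0.10388969 -0.95456543]
```

View pics/scene0.png

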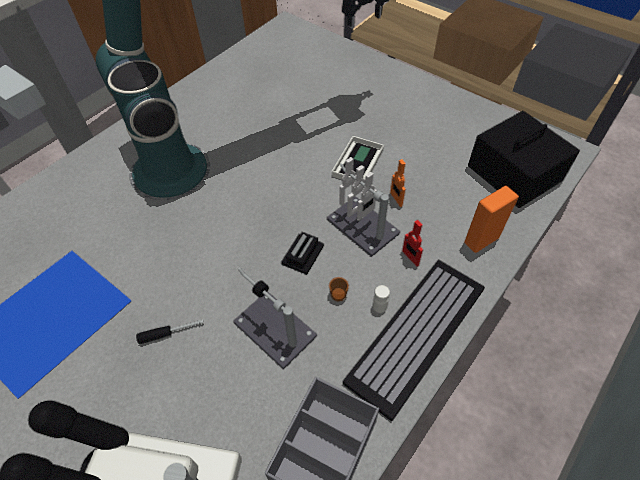

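View pics/side0.png

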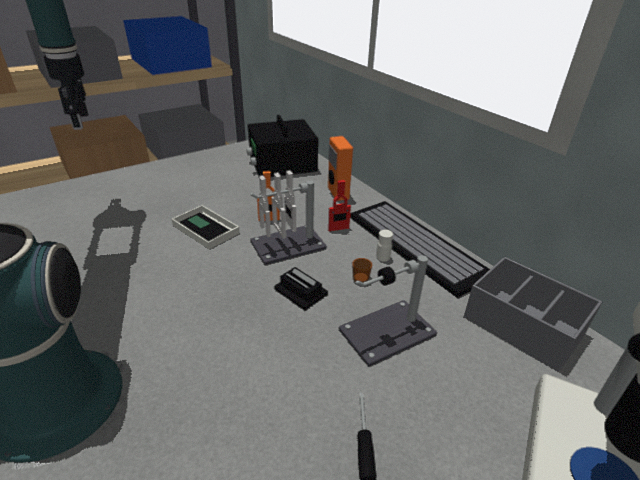

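View pics/wrist0.png

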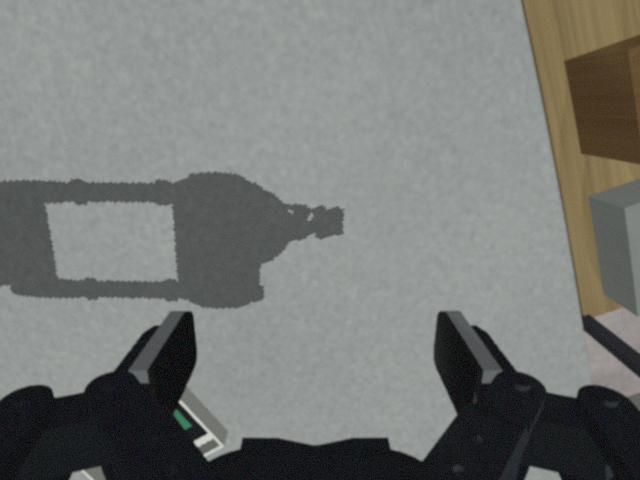

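Scene view: crowded stand base is around (363,228), the spare stand with its black bush at (262,290), the dock at (302,252), the cup at (339,290), the flux jar at (381,299), and orange/red decoys at (399,183) and (413,243). Next I'll take enlarged crops.

```bash
python3 - <<'E'
from h import *
def crop(n,x,y,w,h,s,o):
    im=load(n)[y:y+h,x:x+w]; save(cv2.resize(im,None,fx=s,fy=s,interpolation=cv2.INTER_CUBIC),o)
crop('scene0',320,130,110,130,4.5,'c1')
crop('scene0',220,220,120,150,4,'c2')
crop('side0',240,160,120,110,5,'c3')
crop('side0',260,240,190,130,4,'c4')
E
```

```text
(no output)
```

View pics/c1.png

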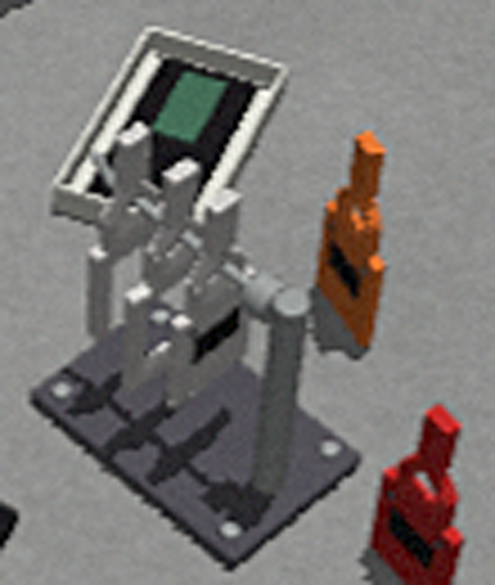

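View pics/c2.png

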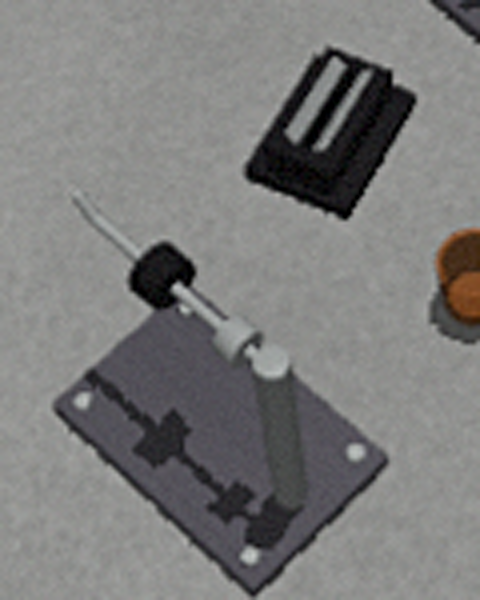

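View pics/c3.png

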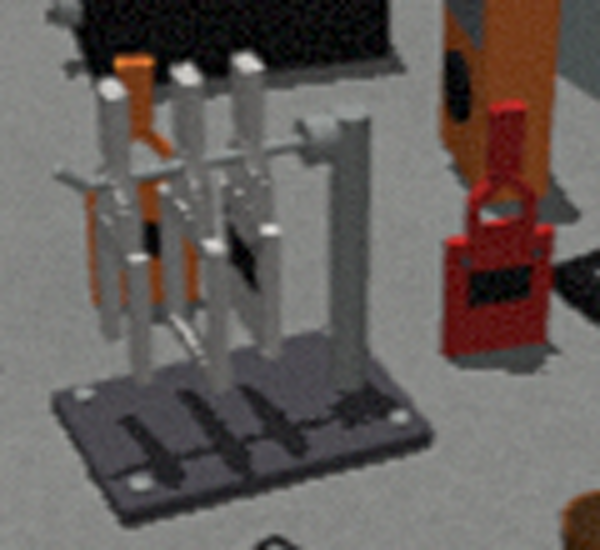

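View pics/c4.png

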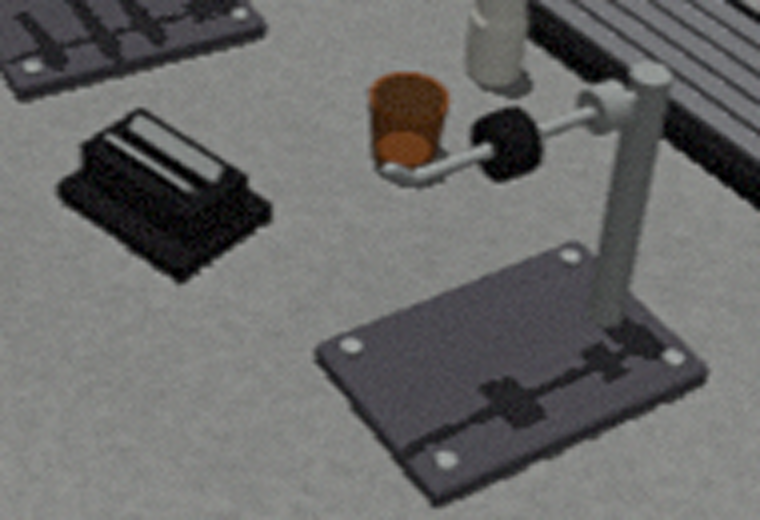

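```bash
cat > fit.py <<'E'
from h import *
from scipy.optimize import least_squares
S=ext('scene');D=ext('side')
def c1(x,y):return (320+(x+.5)/4.5-.5,130+(y+.5)/4.5-.5)
def c2(x,y):return (220+(x+.5)/4-.5,220+(y+.5)/4-.5)
def c3(x,y):return (240+(x+.5)/5-.5,160+(y+.5)/5-.5)
def c4(x,y):return (260+(x+.5)/4-.5,240+(y+.5)/4-.5)
# screw order: (-x,+y?) 
obs={'cr':[('S',c1(292,303),'post'),('D',c3(350,112),'post'),('D',c3(62,175),'tip'),
 ('S',c1(62,388),'s--'),('S',c1(160,315),'s-+'),('S',c1(330,448),'s++'),('S',c1(230,530),'s+-'),
 ('D',c3(85,395),'s-+'),('D',c3(140,482),'s--'),('D',c3(400,416),'s+-')],
'sp':[('S',c2(271,360),'post'),('D',c4(651,75),'post'),('S',c2(78,192),'tip'),('D',c4(390,170),'tip'),
 ('S',c2(83,400),'s--'),('S',c2(356,452),'s++'),('S',c2(249,555),'s+-'),
 ('D',c4(351,345),'s-+'),('D',c4(446,460),'s--'),('D',c4(673,357),'s+-'),('D',c4(571,256),'s++')]}
def pt(n,g):
    a,sx,sy=g
    if n=='post':return [0,0,.172]
    if n=='tip':return [-.1495,0,.172]
    f={'+':1,'-':-1};return [a+f[n[1]]*sx,f[n[2]]*sy,.012]
def T(p,P):
    c,s=np.cos(p[2]),np.sin(p[2]);return np.array([p[0]+c*P[0]-s*P[1],p[1]+s*P[0]+c*P[1],P[2]])
def res(v):
    r=[]
    for p,k in ((v[:3],'cr'),(v[3:6],'sp')):
        for c,uv,n in obs[k]:
            q=proj(T(p,pt(n,v[6:9])),S if c=='S' else D)[0]; r+=list(q-uv)
    return np.array(r)
if __name__=='__main__':
    print(onz(c1(292,303),S,.172),onz(c2(271,360),S,.172),tri([(c2(78,192),S),(c4(390,170),D)]))
    pc=onz(c1(292,303),S,.172);ps=onz(c2(271,360),S,.172)
    o=least_squares(res,[pc[0],pc[1],0.3,ps[0],ps[1],0,-.06,.07,.04],loss='soft_l1')
    print(o.x);print(res(o.x).reshape(-1,2).round(1).tolist())
E
python3 fit.py
```

```text
[0.62946651 0.16691812 0.172     ] [ 0.64318646 -0.19832185  0.172     ] (array([ 0.49747878, -0.18707341,  0.17297066]), [np.float64(0.0008259577835630432), np.float64(0.0008259577835630825)])
[ 0.63014292  0.16836509 -0.14985836  0.64568707 -0.19816616 -0.08335893
 -0.06072252  0.06952992  0.04197684]
[[0.6, -0.2], [-0.1, -0.1], [-1.9, -0.6], [0.3, 1.2], [0.5, 0.9], [0.2, 0.6], [0.3, 0.4], [-0.4, 0.9], [-0.1, 1.6], [-0.8, 1.4], [1.0, 0.6], [0.2, -0.5], [0.1, 0.0], [-1.2, -0.2], [1.0, 0.7], [0.4, 0.6], [0.8, 0.5], [-0.2, 1.3], [-0.4, 1.2], [-0.5, 1.6], [-0.7, 1.4]]
```

```bash
python3 - <<'E'
from fit import *
v=np.array([0.63014292,0.16836509,-0.14985836,0.64568707,-0.19816616,-0.08335893])
def inv(p,P):
    c,s=np.cos(p[2]),np.sin(p[2]);d=P[:2]-p[:2];return np.array([c*d[0]+s*d[1],-s*d[0]+c*d[1],P[2]])
for a,b in [((134,132),(112,90)),((183,170),(188,75)),((223,203),(248,63))]:
    P,e=tri([(c1(*a),S),(c3(*b),D)]);print(P,e,inv(v[:3],P))
# spare: bush front/back
P,e=tri([(c2(162,275),S),(c4(506,143),D)]);print('bush c',P,e,inv(v[3:],P))
P,e=tri([(c2(237,340),S),(c4(602,107),D)]);print('ring c',P,e,inv(v[3:],P))
# dock: base plate corners z~0.012?
for a,b in [((250,175),(60,190)),((347,215),(183,280)),((415,97),(270,212))]:
    P,e=tri([(c2(*a),S),(c4(*b),D)]);print('dock',P,e)
for a,b in [((333,60),(140,115)),((290,135),None),((345,62),(222,178)),((290,138),(0,0))]:
    if b: P,e=tri([(c2(*a),S),(c4(*b),D)]);print('lip',P,e)
for q in [(333,58),(293,138),(370,73),(320,150)]: print(onz(c2(*q),S,.043))
for q in [(138,117),(222,180),(108,140),(192,192)]: print(onz(c4(*q),D,.043))
def crop(n,x,y,w,h,s,o):
    im=load(n)[y:y+h,x:x+w]; save(cv2.resize(im,None,fx=s,fy=s,interpolation=cv2.INTER_CUBIC),o)
crop('scene0',275,225,55,55,10,'d1');crop('side0',270,260,62,55,10,'d2')
E
```

```text
[0.51164207 0.18521193 0.2089851 ] [np.float64(0.000901799051550355), np.float64(0.0009017990515503535)] [-0.11968792 -0.00103392  0.2089851 ]
[0.54815117 0.17928502 0.20893448] [np.float64(0.00036266468950569094), np.float64(0.0003626646895057684)] [-0.08270313 -0.00144367  0.20893448]
[0.57768732 0.17400703 0.20879961] [np.float64(0.0005042433240254605), np.float64(0.0005042433240255438)] [-0.05271002 -0.00225281  0.20879961]
bush c [ 0.56182543 -0.19244841  0.16257213] [np.float64(5.389241682299836e-05), np.float64(5.3892416823022073e-05)] [-0.08404651 -0.00128463  0.16257213]
ring c [ 0.61777354 -0.19647809  0.16201949] [np.float64(0.00038353964200188315), np.float64(0.0003835396420019484)] [-0.02795716 -0.00064194  0.16201949]
dock [ 0.45861341 -0.01457305  0.01704223] [np.float64(0.0399896774634557), np.float64(0.03998967746345573)]
dock [ 0.51661116  0.00144907 -0.06105392] [np.float64(0.004655584370698634), np.float64(0.004655584370698629)]
dock [0.54889524 0.01470163 0.01284166] [np.float64(0.040891702899026154), np.float64(0.040891702899026064)]
lip [0.49484928 0.02018686 0.0651262 ] [np.float64(0.0014982479176235018), np.float64(0.0014982479176235087)]
lip [ 0.51250664 -0.0014584   0.05526951] [np.float64(0.029560323938743388), np.float64(0.029560323938743423)]
lip [0.471655   0.01260757 0.0981143 ] [np.float64(0.07246945928516636), np.float64(0.07246945928516638)]
[0.48167845 0.0348049  0.043     ]
[ 0.50149971 -0.02779472  0.043     ]
[0.50781397 0.04013981 0.043     ]
[ 0.52049017 -0.02434817  0.043     ]
[0.50714739 0.04083717 0.043     ]
[ 0.51712706 -0.02996029  0.043     ]
[0.48247275 0.0324157  0.043     ]
[ 0.49810816 -0.02945088  0.043     ]
```

View pics/d1.png

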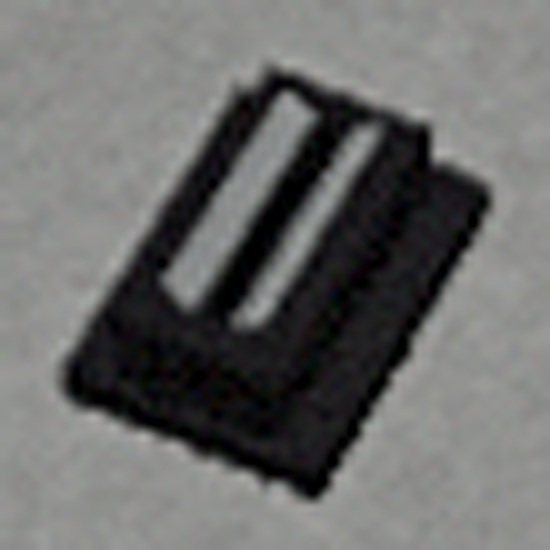

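View pics/d2.png

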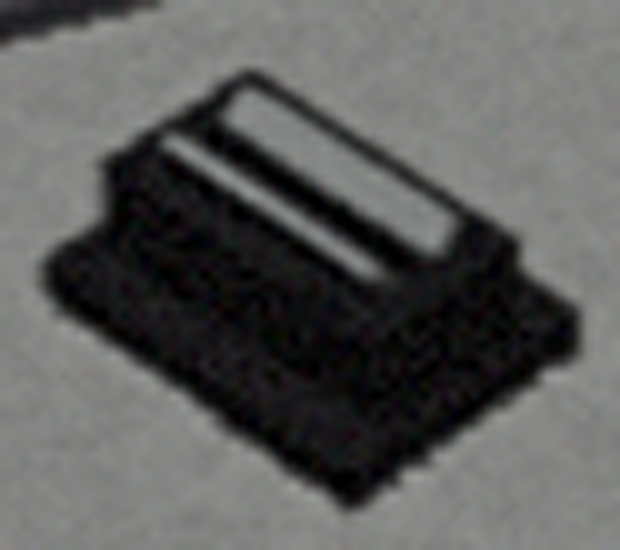

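```bash
python3 - <<'E'
from fit import *
obsd=[(S,(275,225),(70,390),(-1,-1)),(S,(275,225),(315,498),(1,-1)),(S,(275,225),(492,205),(1,1)),
(D,(270,260),(350,508),(-1,-1)),(D,(270,260),(45,285),(-1,1)),(D,(270,260),(578,345),(1,-1))]
# lip outer top corners
lip=[(S,(275,225),(283,90),(-1,1)),(S,(275,225),(162,280),(-1,-1)),(S,(275,225),(385,125),(1,1)),(S,(275,225),(258,328),(1,-1)),
(D,(270,260),(248,85),(1,1)),(D,(270,260),(462,215),(1,-1)),(D,(270,260),(165,140),(-1,1)),(D,(270,260),(380,280),(-1,-1))]
def r(v):
    o=[]
    for E,of,q,s in obsd:
        uv=np.array(of)+(np.array(q)+.5)/10-.5
        o+=list(proj(T(v,[.0375*s[0],.05*s[1],0]),E)[0]-uv)
    for E,of,q,s in lip:
        uv=np.array(of)+(np.array(q)+.5)/10-.5
        o+=list(proj(T(v,[v[3]*s[0],v[4]*s[1],.043]),E)[0]-uv)
    return np.array(o)
o=least_squares(r,[.5,0,-.2,.013,.033]);print(o.x);print(r(o.x).reshape(-1,2).round(1).tolist())
E
```

```text
[0.50276322 0.00756995 0.21341078 0.01368375 0.03351629]
[[-0.5, 0.6], [1.2, 0.6], [1.0, 0.5], [-0.4, 1.1], [-0.9, 1.5], [0.4, 0.8], [0.9, 0.0], [0.5, 0.6], [0.2, 0.3], [0.7, -0.2], [-0.1, -0.0], [-0.2, 0.6], [-0.6, -0.1], [-0.9, -0.0]]
```

Request:
move_arm([
  {"claw": 0, "translation": [0.5, -0.9, 0.3], "rot": [0, 0, 0.11]},
  {"claw": 0, "translation": [0.55, -0.95, 0.3], "rot": [0, 0, 0.11]},
  {"claw": 0, "translation": [0.55, -0.95, 0.3], "rot": [0, 0, 0.11]},
  {"claw": 0, "translation": [0.55, -0.95, 0.3], "rot": [0, 0, 0.11]},
  {"claw": 0, "translation": [0.6, -0.95, 0.3], "rot": [0, 0, 0.11]},
])

```text
clock: 0.78
position: [0.3404, 0.4452, 0.2913]
ee_rot: [[-0.965, 0.261, -0.0], [0.261, 0.965, -0.0], [0.0, -0.0, -1.0]]
ft_force: [0.1, -0.5, 0.4]
gripper_width: 0.0854
```

Request:
move_arm([
  {"claw": 0, "translation": [0.6, -0.92, 0], "rot": [0, 0, 0.11]},
  {"claw": 0, "translation": [0.6, -0.92, 0], "rot": [0, 0, 0.11]},
  {"claw": 0, "translation": [0.6, -0.92, 0], "rot": [0, 0, 0.11]},
  {"claw": 0, "translation": [0.6, -0.92, 0], "rot": [0, 0, 0.11]},
  {"claw": 0, "translation": [0.6, -0.92, 0], "rot": [0, 0, 0.11]},
])

```text
clock: 1.4
position: [0.4605, 0.2612, 0.291]
ee_rot: [[-0.983, 0.181, -0.0], [0.181, 0.983, -0.0], [0.0, -0.0, -1.0]]
ft_force: [-0.4, 0.8, 0.5]
gripper_width: 0.0858
```

Request:
move_arm([
  {"claw": 0, "translation": [0.5, -0.92, 0], "rot": [0, 0, 0.11]},
  {"claw": 0, "translation": [0.5, -0.8, 0], "rot": [0, 0, 0.11]},
  {"claw": 0, "translation": [0, 0, 0], "rot": [0, 0, 0]},
])

```text
clock: 1.78
position: [0.5009, 0.1917, 0.2909]
ee_rot: [[-0.988, 0.153, -0.0], [0.153, 0.988, -0.001], [0.0, -0.001, -1.0]]
ft_force: [-0.4, 0.6, 0.1]
gripper_width: 0.0855
```

```bash
python3 - <<'E'
from h import *
st=robot.read_state();im=robot.read_camera('wrist');save(im,'w1');np.save('w1.npy',np.array([st['position'],*np.array(st['ee_rot'])]));print(st['position'],st['clock'],st['ee_rot'])
E
```

```text
[0.50088075 0.19170355 0.29087278] 1.775 [[-9.88248108e-01  1.52857802e-01 -4.11820443e-04]
 [ 1.52858063e-01  9.88247903e-01 -7.02657586e-04]
 [ 2.99573995e-04 -7.57350105e-04 -9.99999668e-01]]
```

View pics/w1.png

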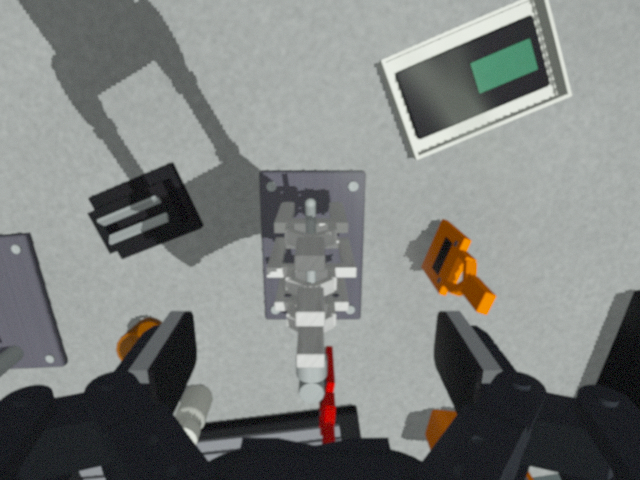

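```bash
cat >> h.py <<'E'
CR=np.array([0.63014,0.16837,-0.14986]);SP=np.array([0.64569,-0.19817,-0.08336]);DK=np.array([.50276,.00757,.21341])
def T(p,P):
    c,s=np.cos(p[2]),np.sin(p[2]);return np.array([p[0]+c*P[0]-s*P[1],p[1]+s*P[0]+c*P[1],P[2]])
def inv(p,P):
    c,s=np.cos(p[2]),np.sin(p[2]);d=np.array(P[:2])-p[:2];return np.array([c*d[0]+s*d[1],-s*d[0]+c*d[1],P[2]])
def snap(n):
    import pickle
    st=robot.read_state();im=robot.read_camera('wrist');save(im,n);pickle.dump(st,open('pics/'+n+'.pkl','wb'));return st,im
def lst(n):
    import pickle; return pickle.load(open('pics/'+n+'.pkl','rb'))
def big(im,x,y,w,h,s,o): save(cv2.resize(im[y:y+h,x:x+w],None,fx=s,fy=s,interpolation=cv2.INTER_CUBIC),o)
E
python3 - <<'E'
from h import *
a=np.load('w1.npy');st={'position':a[0],'ee_rot':a[1:]}
E=ext('wrist',st);im=load('w1');big(im,250,160,125,250,2.4*1,'w1c0')
im=cv2.resize(im[160:410,240:390],None,fx=4,fy=4,interpolation=cv2.INTER_CUBIC)
def P(p,P3,col):
    u=proj(T(p,P3),E)[0];u=(u-[240,160]+.5)*4-.5;cv2.circle(im,tuple(int(x) for x in u),3,col,-1)
for x in (-.1197,-.0827,-.0527):
    for dx in(-.005,.005):
        for dy in(-.009,.009):P(CR,[x+dx,dy,.208],(255,0,0))
P(CR,[0,0,.172],(0,255,0));P(CR,[-.1495,0,.172],(0,255,0))
for sx in(-1,1):
    for sy in(-1,1):P(CR,[-.0607+.0695*sx,.042*sy,.012],(0,0,255))
save(im[:600],'w1o')
E
```

```text
(no output)
```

View pics/w1o.png

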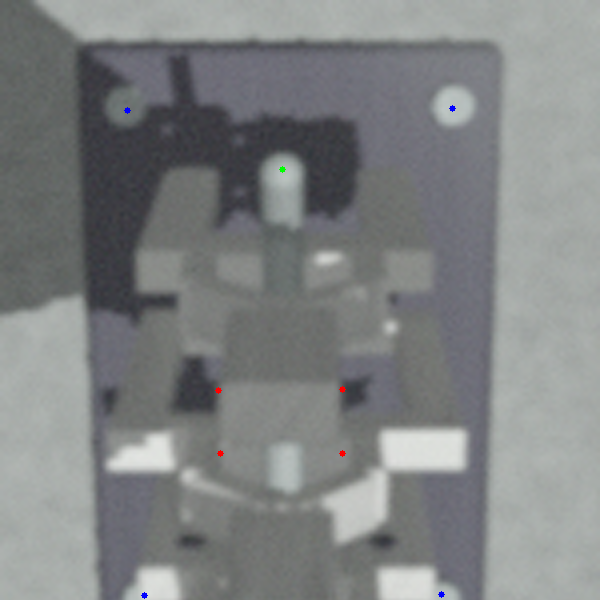

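```bash
python3 - <<'E'
from h import *
im=load('pics/../w1'.replace('pics/../',''));big(im,240,280,150,130,4.5,'w1b')
E
```

```text
(no output)
```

View pics/w1b.png

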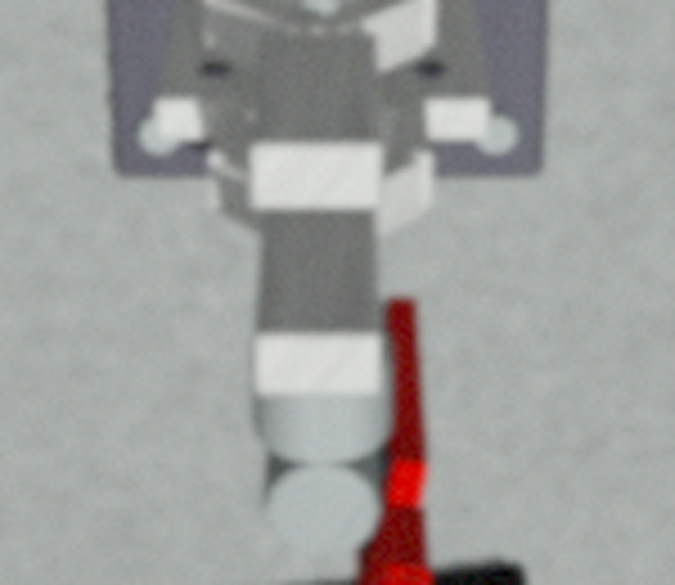

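```bash
python3 - <<'E'
from h import *
a=np.load('w1.npy');st={'position':a[0],'ee_rot':a[1:]}
E=ext('wrist',st)
b=lambda x,y:(240+(x+.5)/4.5-.5,280+(y+.5)/4.5-.5)
d=lambda x,y:(240+(x+.5)/4-.5,160+(y+.5)/4-.5)
for q,z in [(d(279.5,414),.208),(b(316,176),.208),(b(319,363),.208),(b(325,508),.172),(d(282,170),.170)]:
    P=onz(q,E,z);print(P,inv(CR,P))
E
```

```text
[0.5105408  0.18624192 0.208     ] [-1.20927006e-01 -1.84519152e-04  2.08000000e-01]
[0.54657872 0.18069846 0.208     ] [-0.08446536 -0.0002854   0.208     ]
[0.57593656 0.1764472  0.208     ] [-5.48018533e-02 -1.05884988e-04  2.08000000e-01]
[0.62820179 0.16877822 0.172     ] [-1.97742964e-03  1.14274280e-04  1.72000000e-01]
[0.48277855 0.19057871 0.17      ] [-1.49025571e-01 -4.12246859e-05  1.70000000e-01]
```

Request:
move_arm([
  {"claw": 0, "translation": [0.24, -0.14, -0.5], "rot": [0, 0, 0.02]},
  {"claw": 0, "translation": [0, 0, -0.9], "rot": [0, 0, 0]},
  {"claw": 0, "translation": [0, 0, -0.9], "rot": [0, 0, 0]},
  {"claw": 0, "translation": [0, 0, -0.6], "rot": [0, 0, 0]},
  {"claw": 0, "translation": [0, 0, 0], "rot": [0, 0, 0]},
])

```text
clock: 2.45
position: [0.5068, 0.1881, 0.1713]
ee_rot: [[-0.989, 0.145, -0.007], [0.145, 0.989, -0.002], [0.006, -0.003, -1.0]]
ft_force: [-1.2, -0.0, -0.3]
gripper_width: 0.0855
```

```bash
python3 - <<'E'
from h import *
st,im=snap('w2');print(st['position'],st['ft_force'])
E
```

```text
[0.50679834 0.18807752 0.17125837] [-1.19393283 -0.01366949 -0.29007512]
```

View pics/w2.png

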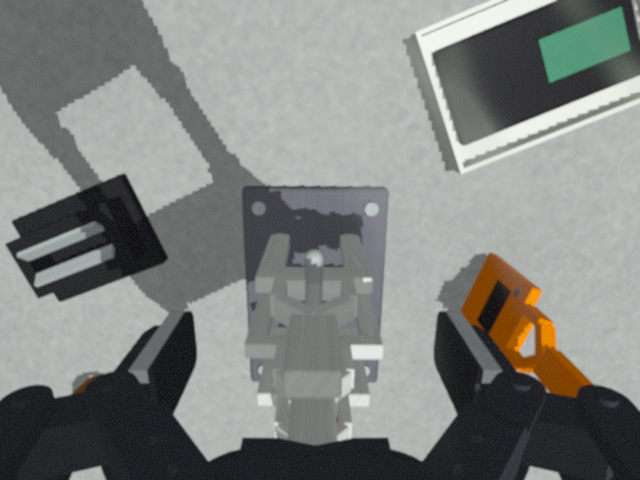

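Request:
move_arm([
  {"claw": 0, "translation": [0, 0, 0], "rot": [0, 0, 0]},
])

```text
clock: 2.62
position: [0.5104, 0.1888, 0.1763]
ee_rot: [[-0.989, 0.146, 0.002], [0.146, 0.989, 0.001], [-0.002, 0.001, -1.0]]
ft_force: [-0.3, 0.4, 0.4]
gripper_width: 0.0856
```

Request:
move_arm([
  {"claw": 0, "translation": [0, -0.05, -0.03], "rot": [0, 0, -0.02]},
  {"claw": 0, "translation": [0, 0, 0], "rot": [0, 0, 0]},
])

```text
clock: 2.88
position: [0.5102, 0.1862, 0.175]
ee_rot: [[-0.989, 0.149, 0.002], [0.149, 0.989, 0.0], [-0.001, 0.001, -1.0]]
ft_force: [0.1, 0.7, -0.2]
gripper_width: 0.0853
```

Request:
move_arm([
  {"claw": 1, "translation": [0, 0, 0], "rot": [0, 0, 0]},
  {"claw": 1, "translation": [0, 0, 0], "rot": [0, 0, 0]},
  {"claw": 1, "translation": [0, 0, 0], "rot": [0, 0, 0]},
  {"claw": 1, "translation": [0, 0, 0], "rot": [0, 0, 0]},
])

```text
clock: 3.38
position: [0.5098, 0.1866, 0.1743]
ee_rot: [[-0.989, 0.149, 0.0], [0.149, 0.989, 0.001], [-0.0, 0.001, -1.0]]
ft_force: [-0.1, -0.1, 0.7]
gripper_width: 0.0171
```

Request:
move_arm([
  {"claw": 1, "translation": [0, 0, 0.12], "rot": [0, 0, 0]},
  {"claw": 1, "translation": [0, 0, 0.15], "rot": [0, 0, 0]},
  {"claw": 1, "translation": [0, 0, 0.11], "rot": [0, 0, 0]},
  {"claw": 1, "translation": [0, 0, 0], "rot": [0, 0, 0]},
  {"claw": 1, "translation": [0, 0, 0], "rot": [0, 0, 0]},
])

```text
clock: 4.0
position: [0.5096, 0.1861, 0.1892]
ee_rot: [[-0.989, 0.149, -0.0], [0.149, 0.989, -0.0], [0.0, -0.0, -1.0]]
ft_force: [-0.0, -0.8, -1.4]
gripper_width: 0.017
```

Request:
move_arm([
  {"claw": 1, "translation": [-0.1, 0.015, 0], "rot": [0, 0, 0]},
  {"claw": 1, "translation": [-0.2, 0.03, 0], "rot": [0, 0, 0]},
  {"claw": 1, "translation": [-0.25, 0.038, 0], "rot": [0, 0, 0]},
  {"claw": 1, "translation": [-0.25, 0.038, 0], "rot": [0, 0, 0]},
  {"claw": 1, "translation": [-0.25, 0.038, 0], "rot": [0, 0, 0]},
])

```text
clock: 4.62
position: [0.4668, 0.1927, 0.1893]
ee_rot: [[-0.989, 0.149, 0.0], [0.149, 0.989, 0.0], [-0.0, 0.0, -1.0]]
ft_force: [-0.1, 0.1, -1.4]
gripper_width: 0.0171
```

Request:
move_arm([
  {"claw": 1, "translation": [-0.25, 0.038, 0], "rot": [0, 0, 0]},
  {"claw": 1, "translation": [-0.25, 0.038, 0], "rot": [0, 0, 0]},
  {"claw": 1, "translation": [-0.1, 0, 0.3], "rot": [0, 0, 0]},
  {"claw": 1, "translation": [0, 0, 0.5], "rot": [0, 0, 0]},
])

```text
clock: 5.12
position: [0.4429, 0.1954, 0.2216]
ee_rot: [[-0.989, 0.149, -0.001], [0.149, 0.989, -0.001], [0.001, -0.001, -1.0]]
ft_force: [0.3, -0.1, -0.6]
gripper_width: 0.0168
```

```bash
python3 - <<'E'
from h import *
st,im=snap('w3');print(st['position'],st['ft_force'],st['clock']);save(robot.read_camera('side'),'s3')
E
```

```text
[0.44286981 0.19542932 0.22160284] [ 0.28327917 -0.10137604 -0.61668428] 5.125
```

View pics/w3.png

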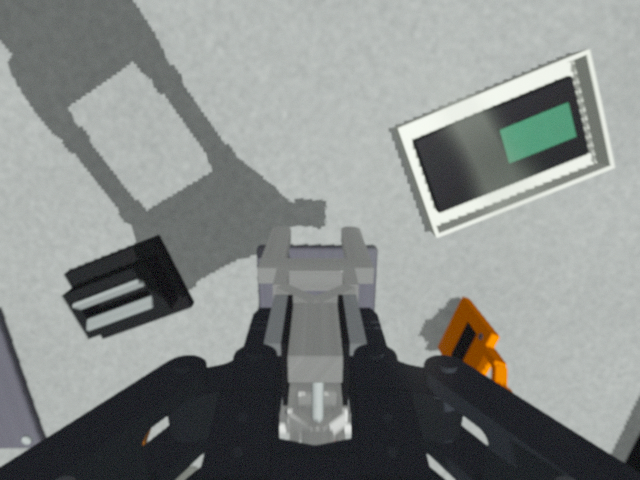

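View pics/s3.png

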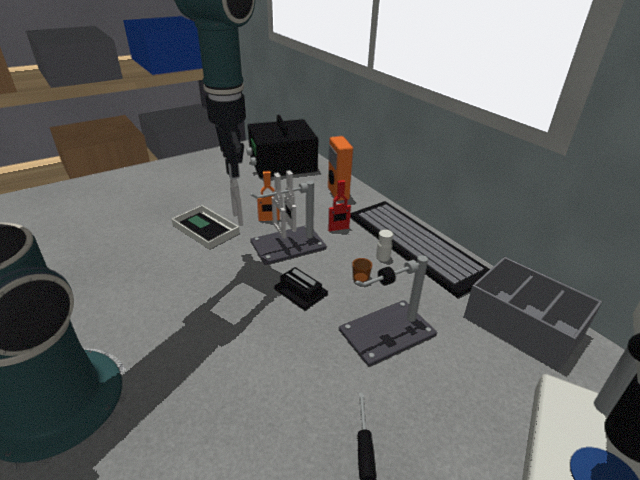

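Request:
move_arm([
  {"claw": 1, "translation": [0, -0.6, 0.1], "rot": [0, 0, 0.045]},
  {"claw": 1, "translation": [0, -0.95, 0], "rot": [0, 0, 0.045]},
  {"claw": 1, "translation": [0, -0.95, 0], "rot": [0, 0, 0.045]},
  {"claw": 1, "translation": [0, -0.95, 0], "rot": [0, 0, 0.045]},
  {"claw": 1, "translation": [0, -0.95, 0], "rot": [0, 0, 0.045]},
])

```text
clock: 5.85
position: [0.4436, 0.0183, 0.2252]
ee_rot: [[-0.993, 0.116, 0.001], [0.116, 0.993, -0.0], [-0.001, -0.0, -1.0]]
ft_force: [-0.0, -0.8, -0.7]
gripper_width: 0.0172
```

Request:
move_arm([
  {"claw": 1, "translation": [0, -0.95, 0], "rot": [0, 0, 0.045]},
  {"claw": 1, "translation": [0, -0.95, 0], "rot": [0, 0, 0.045]},
  {"claw": 1, "translation": [0, -0.95, 0], "rot": [0, 0, 0.045]},
  {"claw": 1, "translation": [0, -0.95, 0], "rot": [0, 0, 0.045]},
  {"claw": 1, "translation": [0, -0.95, 0], "rot": [0, 0, 0.045]},
])

```text
clock: 6.48
position: [0.4436, -0.1718, 0.2252]
ee_rot: [[-0.997, 0.082, 0.0], [0.082, 0.997, -0.0], [-0.0, -0.0, -1.0]]
ft_force: [-0.1, -0.0, -1.7]
gripper_width: 0.0166
```

Request:
move_arm([
  {"claw": 1, "translation": [0.05, -0.3, 0], "rot": [0, 0, 0]},
  {"claw": 1, "translation": [0, 0, 0], "rot": [0, 0, 0]},
  {"claw": 1, "translation": [0, 0, 0], "rot": [0, 0, 0]},
])

```text
clock: 6.85
position: [0.4456, -0.1814, 0.2251]
ee_rot: [[-0.997, 0.082, -0.0], [0.082, 0.997, 0.001], [0.0, 0.001, -1.0]]
ft_force: [0.5, 0.4, -0.8]
gripper_width: 0.0169
```

```bash
python3 - <<'E'
from h import *
st,im=snap('w4');print(st['position'],st['ee_rot'],st['ft_force'],st['clock']);save(robot.read_camera('side'),'s4')
E
```

```text
[ 0.4455827  -0.18143317  0.22505027] [[-9.96656590e-01  8.17036443e-02 -3.96174502e-04]
 [ 8.17032824e-02  9.96656330e-01  8.56927477e-04]
 [ 4.64863923e-04  8.21693659e-04 -9.99999554e-01]] [ 0.49201909  0.43915141 -0.80235223] 6.85
```

View pics/w4.png

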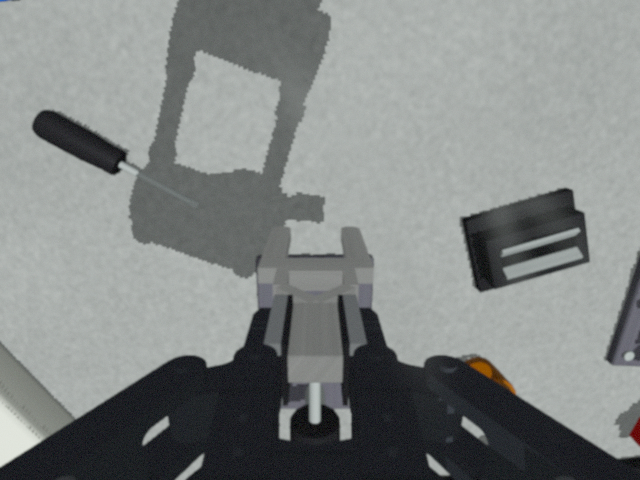

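View pics/s4.png

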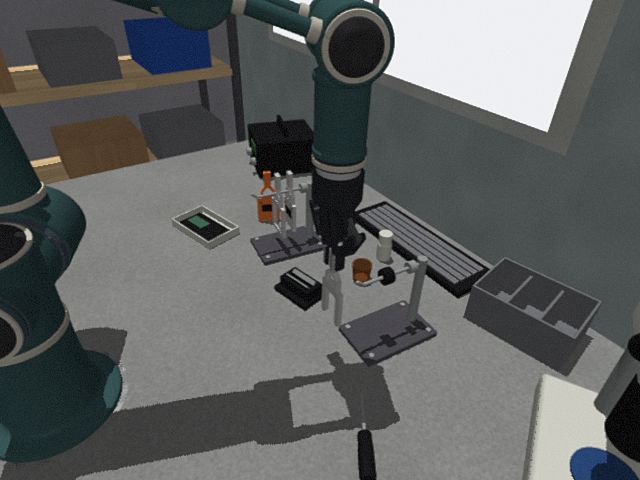

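```bash
python3 - <<'E'
from h import *
def ov(n,p,st,x0,y0,w,h,s,pts):
    E=ext('wrist',st);im=load(n);im=cv2.resize(im[y0:y0+h,x0:x0+w],None,fx=s,fy=s,interpolation=cv2.INTER_CUBIC)
    for q in pts:
        u=proj(T(p,q),E)[0];u=(u-[x0,y0]+.5)*s-.5;cv2.circle(im,tuple(int(x) for x in u),3,(255,0,0),-1)
    return im
a=ov('w4',SP,lst('w4'),265,360,100,90,6,[[-.1495,0,.172],[-.135,0,.1635],[-.12,0,.1635],[-.095,0,.1635]])
save(a,'w4o')
E
```

```text
(no output)
```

View pics/w4o.png

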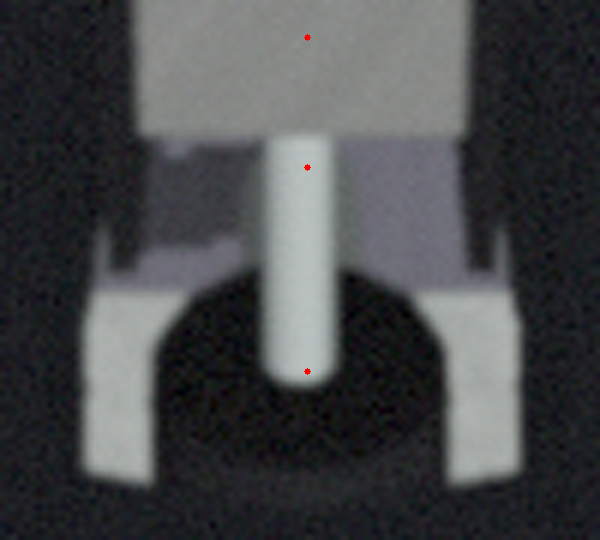

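Request:
move_arm([
  {"claw": 1, "translation": [0, -0.02, -0.3], "rot": [0, 0, 0]},
  {"claw": 1, "translation": [0, 0, -0.4], "rot": [0, 0, 0]},
  {"claw": 1, "translation": [0, 0, -0.2], "rot": [0, 0, 0]},
  {"claw": 1, "translation": [0, 0, 0], "rot": [0, 0, 0]},
  {"claw": 1, "translation": [0, 0, 0], "rot": [0, 0, 0]},
])

```text
clock: 7.58
position: [0.4458, -0.1833, 0.1894]
ee_rot: [[-0.997, 0.082, 0.0], [0.082, 0.997, -0.0], [-0.0, -0.0, -1.0]]
ft_force: [0.0, -0.3, 0.0]
gripper_width: 0.0173
```

```bash
python3 - <<'E'
from h import *
st,im=snap('w5');print(st['position'],inv(SP,st['position']),st['ft_force']);im=robot.read_camera('side');save(im,'s5');big(im,310,230,130,100,6,'s5c');big(load('w5'),240,280,150,120,5,'w5c')
E
```

```text
[ 0.44582375 -0.18333577  0.18939812] [-0.20040738 -0.00185884  0.18939812] [ 0.04406778 -0.33952094  0.01565846]
```

View pics/w5c.png

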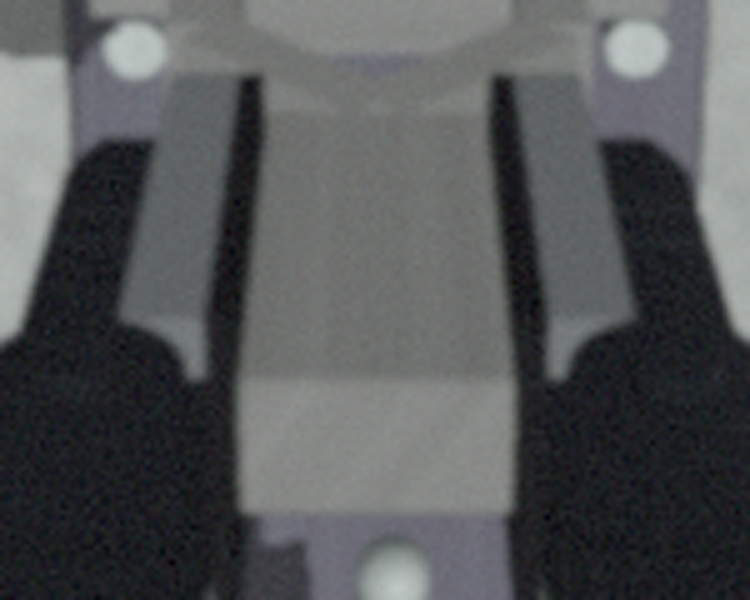

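View pics/s5c.png

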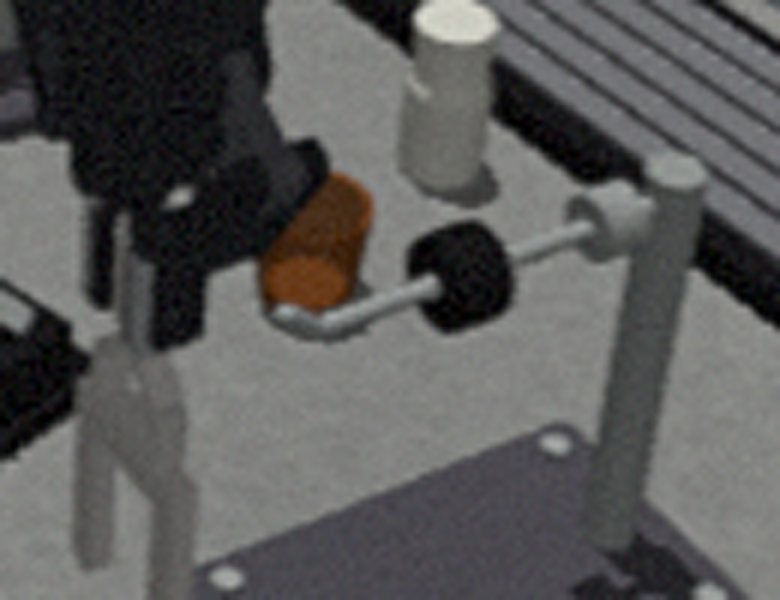

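```bash
python3 - <<'E'
from h import *
st=lst('w5');E=ext('wrist',st)
b=lambda x,y:(240+(x+.5)/5-.5,280+(y+.5)/5-.5)
print(inv(SP,onz(b(394.5,575),E,.173)),inv(SP,onz(b(377,446),E,.2237)),inv(SP,st['position']))
st=lst('w4');E=ext('wrist',st)
b=lambda x,y:(265+(x+.5)/6-.5,360+(y+.5)/6-.5)
for y,z in((150,.1635),(300,.1635),(375,.1635)):print(inv(SP,onz(b(300,y),E,z)))
E
```

```text
[-0.15007267 -0.00088107  0.173     ] [-0.19978421 -0.00254345  0.2237    ] [-0.20040738 -0.00185884  0.18939812]
[-0.12200005 -0.0007479   0.1635    ]
[-0.10393465 -0.00073727  0.1635    ]
[-0.09454299 -0.00073177  0.1635    ]
```

Request:
move_arm([
  {"claw": 1, "translation": [0.12, 0.025, 0], "rot": [0, 0, 0]},
  {"claw": 1, "translation": [0.2, -0.017, 0], "rot": [0, 0, 0]},
  {"claw": 1, "translation": [0.24, -0.02, 0], "rot": [0, 0, 0]},
  {"claw": 1, "translation": [0.24, -0.02, 0], "rot": [0, 0, 0]},
])

```text
clock: 8.18
position: [0.4786, -0.1846, 0.1893]
ee_rot: [[-0.997, 0.082, 0.0], [0.082, 0.997, -0.0], [-0.0, -0.0, -1.0]]
ft_force: [-0.4, 0.5, -1.7]
gripper_width: 0.0169
```

Request:
move_arm([
  {"claw": 1, "translation": [0.24, -0.025, 0], "rot": [0, 0, 0]},
  {"claw": 1, "translation": [0.24, -0.025, 0], "rot": [0, 0, 0]},
  {"claw": 1, "translation": [0.24, -0.02, 0], "rot": [0, 0, 0]},
])

```text
clock: 8.55
position: [0.5071, -0.1874, 0.1892]
ee_rot: [[-0.997, 0.082, -0.0], [0.082, 0.997, 0.0], [0.0, 0.0, -1.0]]
ft_force: [-0.5, 1.0, -1.4]
gripper_width: 0.017
```

Request:
move_arm([
  {"claw": 1, "translation": [0.24, -0.02, 0], "rot": [0, 0, 0]},
  {"claw": 1, "translation": [0.22, -0.02, 0], "rot": [0, 0, 0]},
  {"claw": 1, "translation": [0.06, 0, 0], "rot": [0, 0, 0]},
  {"claw": 1, "translation": [0, 0, 0], "rot": [0, 0, 0]},
])

```text
clock: 9.05
position: [0.5272, -0.1889, 0.1892]
ee_rot: [[-0.997, 0.082, -0.0], [0.082, 0.997, 0.0], [0.0, 0.0, -1.0]]
ft_force: [1.1, 0.4, -1.7]
gripper_width: 0.0169
```

```bash
python3 - <<'E'
from h import *
st=robot.read_state();print(st['position'],inv(SP,st['position']),st['ft_force']);im=robot.read_camera('side');save(im,'s6');big(im,310,230,130,100,6,'s6c')
E
```

```text
[ 0.52724085 -0.1888505   0.18915601] [-0.11881381 -0.00057535  0.18915601] [ 1.12796041  0.42855468 -1.69059642]
```

View pics/s6c.png

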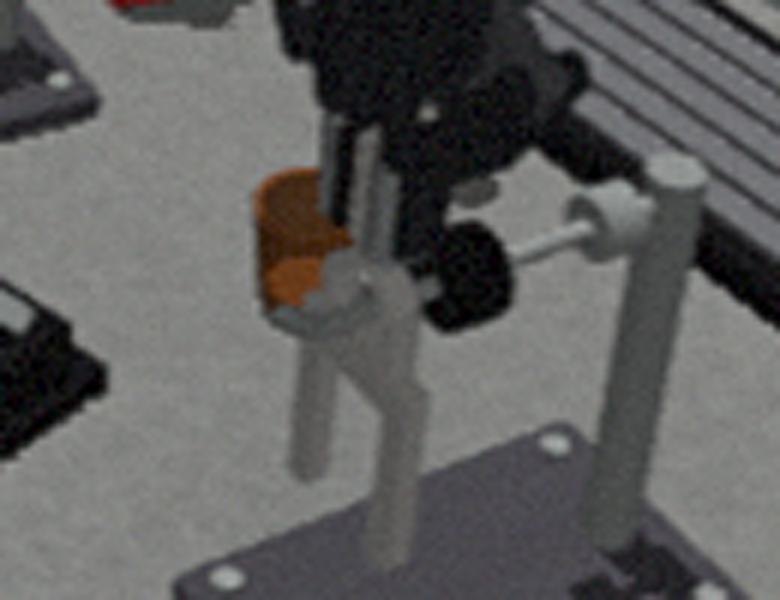

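Request:
move_arm([
  {"claw": 1, "translation": [0.1, -0.008, -0.1], "rot": [0, 0, 0]},
  {"claw": 1, "translation": [0.1, -0.008, -0.1], "rot": [0, 0, 0]},
  {"claw": 1, "translation": [0.1, -0.008, -0.08], "rot": [0, 0, 0]},
  {"claw": 1, "translation": [0, 0, 0], "rot": [0, 0, 0]},
])

```text
clock: 9.6
position: [0.5393, -0.1898, 0.1775]
ee_rot: [[-0.997, 0.082, -0.001], [0.082, 0.997, 0.0], [0.001, 0.0, -1.0]]
ft_force: [-0.3, -0.1, -1.5]
gripper_width: 0.017
```

Request:
move_arm([
  {"claw": 1, "translation": [0.05, -0.004, 0], "rot": [0, 0, 0]},
  {"claw": 1, "translation": [0.05, -0.004, 0], "rot": [0, 0, 0]},
  {"claw": 1, "translation": [0.05, -0.004, 0], "rot": [0, 0, 0]},
])

```text
clock: 9.98
position: [0.5455, -0.1904, 0.1783]
ee_rot: [[-0.997, 0.082, 0.0], [0.082, 0.997, -0.0], [-0.0, -0.0, -1.0]]
ft_force: [0.6, 0.1, -1.9]
gripper_width: 0.0175
```

Request:
move_arm([
  {"claw": 1, "translation": [0.04, -0.0035, 0], "rot": [0, 0, 0]},
])

```text
clock: 10.1
position: [0.5457, -0.1904, 0.178]
ee_rot: [[-0.997, 0.082, -0.003], [0.082, 0.997, 0.0], [0.003, 0.0, -1.0]]
ft_force: [-7.2, 0.2, 1.3]
gripper_width: 0.0171
```

Request:
move_arm([
  {"claw": 1, "translation": [0.04, -0.0035, 0], "rot": [0, 0, 0]},
])

```text
clock: 10.22
position: [0.5466, -0.1904, 0.1778]
ee_rot: [[-0.997, 0.082, -0.004], [0.082, 0.997, 0.001], [0.004, 0.0, -1.0]]
ft_force: [-6.3, 0.5, 2.9]
gripper_width: 0.0171
```

Request:
move_arm([
  {"claw": 1, "translation": [0.04, -0.0035, 0], "rot": [0, 0, 0]},
])

```text
clock: 10.35
position: [0.5481, -0.1906, 0.1778]
ee_rot: [[-0.997, 0.082, -0.005], [0.082, 0.997, 0.001], [0.005, 0.0, -1.0]]
ft_force: [-6.0, 0.2, 1.8]
gripper_width: 0.0169
```

Request:
move_arm([
  {"claw": 1, "translation": [0.06, -0.005, 0], "rot": [0, 0, 0]},
  {"claw": 1, "translation": [0.06, -0.005, 0], "rot": [0, 0, 0]},
  {"claw": 1, "translation": [0.06, -0.005, 0], "rot": [0, 0, 0]},
])

```text
clock: 10.72
position: [0.5552, -0.1911, 0.1778]
ee_rot: [[-0.997, 0.082, -0.005], [0.082, 0.997, 0.001], [0.005, 0.0, -1.0]]
ft_force: [-7.8, 0.2, 1.9]
gripper_width: 0.0171
```

Request:
move_arm([
  {"claw": 1, "translation": [0.06, -0.005, 0], "rot": [0, 0, 0]},
  {"claw": 1, "translation": [0.06, -0.005, 0], "rot": [0, 0, 0]},
  {"claw": 1, "translation": [0.06, -0.005, 0], "rot": [0, 0, 0]},
])

```text
clock: 11.1
position: [0.5624, -0.1917, 0.1778]
ee_rot: [[-0.997, 0.082, -0.005], [0.082, 0.997, 0.001], [0.005, 0.0, -1.0]]
ft_force: [-5.7, 1.1, 2.7]
gripper_width: 0.0168
```

Request:
move_arm([
  {"claw": 1, "translation": [0.06, -0.005, 0], "rot": [0, 0, 0]},
  {"claw": 1, "translation": [0.06, -0.005, 0], "rot": [0, 0, 0]},
])

```text
clock: 11.35
position: [0.5672, -0.1921, 0.1778]
ee_rot: [[-0.997, 0.082, -0.005], [0.082, 0.997, 0.001], [0.005, 0.0, -1.0]]
ft_force: [-6.5, 0.8, 2.2]
gripper_width: 0.0168
```

Request:
move_arm([
  {"claw": 1, "translation": [0.06, -0.005, 0], "rot": [0, 0, 0]},
  {"claw": 1, "translation": [0.06, -0.005, 0], "rot": [0, 0, 0]},
  {"claw": 1, "translation": [0.06, -0.005, 0], "rot": [0, 0, 0]},
])

```text
clock: 11.72
position: [0.5744, -0.1927, 0.1778]
ee_rot: [[-0.997, 0.082, -0.005], [0.082, 0.997, 0.001], [0.005, 0.001, -1.0]]
ft_force: [-7.0, 0.2, 2.7]
gripper_width: 0.0171
```

Request:
move_arm([
  {"claw": 1, "translation": [0.03, -0.0025, 0], "rot": [0, 0, 0]},
  {"claw": 1, "translation": [0.03, -0.0025, 0], "rot": [0, 0, 0]},
])

```text
clock: 11.98
position: [0.5769, -0.1928, 0.1778]
ee_rot: [[-0.997, 0.082, -0.004], [0.082, 0.997, 0.001], [0.005, 0.001, -1.0]]
ft_force: [-6.1, 0.9, 3.2]
gripper_width: 0.0173
```

Request:
move_arm([
  {"claw": 1, "translation": [0.03, -0.0025, 0], "rot": [0, 0, 0]},
])

```text
clock: 12.1
position: [0.5781, -0.193, 0.1778]
ee_rot: [[-0.997, 0.082, -0.004], [0.082, 0.997, 0.001], [0.004, 0.001, -1.0]]
ft_force: [-5.9, 1.8, 2.9]
gripper_width: 0.0171
```

Request:
move_arm([
  {"claw": 1, "translation": [0.03, -0.0025, 0], "rot": [0, 0, 0]},
])

```text
clock: 12.22
position: [0.5793, -0.193, 0.1778]
ee_rot: [[-0.997, 0.082, -0.004], [0.082, 0.997, 0.001], [0.004, 0.001, -1.0]]
ft_force: [-6.6, 0.5, 1.6]
gripper_width: 0.0168
```

Request:
move_arm([
  {"claw": 1, "translation": [0.03, -0.0025, 0], "rot": [0, 0, 0]},
  {"claw": 1, "translation": [0.03, -0.0025, 0], "rot": [0, 0, 0]},
])

```text
clock: 12.48
position: [0.5817, -0.1932, 0.1778]
ee_rot: [[-0.997, 0.082, -0.004], [0.082, 0.997, 0.001], [0.004, 0.001, -1.0]]
ft_force: [-6.6, -0.3, 1.5]
gripper_width: 0.0167
```

Request:
move_arm([
  {"claw": 1, "translation": [0.03, -0.0025, 0], "rot": [0, 0, 0]},
])

```text
clock: 12.6
position: [0.583, -0.1933, 0.1778]
ee_rot: [[-0.997, 0.082, -0.004], [0.082, 0.997, 0.001], [0.004, 0.001, -1.0]]
ft_force: [-5.9, 0.9, 1.4]
gripper_width: 0.0166
```

Request:
move_arm([
  {"claw": 1, "translation": [0.03, -0.0025, 0], "rot": [0, 0, 0]},
])

```text
clock: 12.72
position: [0.5841, -0.1934, 0.1778]
ee_rot: [[-0.997, 0.082, -0.004], [0.082, 0.997, 0.001], [0.004, 0.001, -1.0]]
ft_force: [-6.2, 1.5, 1.6]
gripper_width: 0.0167
```

Request:
move_arm([
  {"claw": 1, "translation": [0.03, -0.0025, 0], "rot": [0, 0, 0]},
])

```text
clock: 12.85
position: [0.5851, -0.1935, 0.1778]
ee_rot: [[-0.997, 0.082, -0.005], [0.082, 0.997, 0.001], [0.005, 0.001, -1.0]]
ft_force: [-9.0, 1.2, 2.2]
gripper_width: 0.0166
```

Request:
move_arm([
  {"claw": 1, "translation": [0.02, -0.002, 0], "rot": [0, 0, 0]},
])

```text
clock: 12.98
position: [0.5851, -0.1935, 0.1777]
ee_rot: [[-0.997, 0.082, -0.007], [0.082, 0.997, 0.001], [0.007, 0.001, -1.0]]
ft_force: [-10.2, 1.1, 5.2]
gripper_width: 0.0169
```

Request:
move_arm([
  {"claw": 1, "translation": [0.02, -0.002, 0], "rot": [0, 0, 0]},
])

```text
clock: 13.1
position: [0.5851, -0.1935, 0.1777]
ee_rot: [[-0.997, 0.082, -0.009], [0.082, 0.997, 0.002], [0.009, 0.001, -1.0]]
ft_force: [-12.4, 1.4, 6.1]
gripper_width: 0.0175
```

Request:
move_arm([
  {"claw": 1, "translation": [0.018, -0.0015, 0], "rot": [0, 0, 0]},
  {"claw": 1, "translation": [0, 0, 0], "rot": [0, 0, 0]},
])

```text
clock: 13.35
position: [0.5852, -0.1935, 0.1777]
ee_rot: [[-0.997, 0.082, -0.01], [0.082, 0.997, 0.002], [0.01, 0.001, -1.0]]
ft_force: [-13.1, 1.3, 6.0]
gripper_width: 0.0166
```

Request:
move_arm([
  {"claw": 1, "translation": [0.012, -0.001, 0], "rot": [0, 0, 0]},
  {"claw": 1, "translation": [0, 0, 0], "rot": [0, 0, 0]},
  {"claw": 1, "translation": [0, 0, 0], "rot": [0, 0, 0]},
])

```text
clock: 13.72
position: [0.5852, -0.1935, 0.1777]
ee_rot: [[-0.997, 0.082, -0.011], [0.082, 0.997, 0.002], [0.011, 0.001, -1.0]]
ft_force: [-14.0, 1.8, 7.7]
gripper_width: 0.0171
```

Request:
move_arm([
  {"claw": 1, "translation": [0.008, 0, 0], "rot": [0, 0, 0]},
  {"claw": 1, "translation": [0, 0, 0], "rot": [0, 0, 0]},
  {"claw": 1, "translation": [0, 0, 0], "rot": [0, 0, 0]},
  {"claw": 1, "translation": [0, 0, 0], "rot": [0, 0, 0]},
  {"claw": 1, "translation": [0, 0, 0], "rot": [0, 0, 0]},
])

```text
clock: 14.35
position: [0.5852, -0.1935, 0.1777]
ee_rot: [[-0.997, 0.082, -0.011], [0.082, 0.997, 0.002], [0.012, 0.001, -1.0]]
ft_force: [-15.1, 1.7, 7.7]
gripper_width: 0.017
```

Request:
move_arm([
  {"claw": 1, "translation": [-0.05, 0.004, 0], "rot": [0, 0, 0]},
  {"claw": 1, "translation": [-0.07, 0.006, 0], "rot": [0, 0, 0]},
  {"claw": 1, "translation": [-0.05, 0.004, 0], "rot": [0, 0, 0]},
  {"claw": 1, "translation": [0, 0, 0], "rot": [0, 0, 0]},
  {"claw": 1, "translation": [0, 0, 0], "rot": [0, 0, 0]},
])

```text
clock: 14.98
position: [0.584, -0.1936, 0.1782]
ee_rot: [[-0.997, 0.082, 0.001], [0.082, 0.997, -0.0], [-0.001, -0.0, -1.0]]
ft_force: [0.4, -0.4, -1.3]
gripper_width: 0.0172
```

```bash
python3 - <<'E'
from h import *
st,im=snap('w7');print(st['position'],inv(SP,st['position']),st['ee_rot'],st['ft_force']);im=robot.read_camera('side');save(im,'s7');big(im,310,230,130,100,6,'s7c')
E
```

```text
[ 0.58400588 -0.19360166  0.1782051 ] [-0.0618503  -0.00058355  0.1782051 ] [[-9.96621335e-01  8.21305756e-02  6.94398712e-04]
 [ 8.21304656e-02  9.96621569e-01 -1.85489790e-04]
 [-7.07287117e-04 -1.27831793e-04 -9.99999742e-01]] [ 0.38716422 -0.43125727 -1.34335804]
```

View pics/s7c.png

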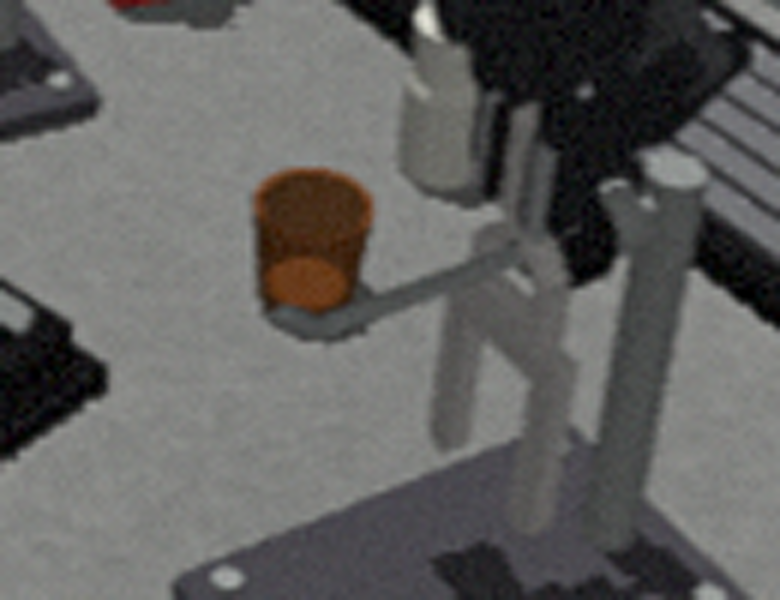

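View pics/w7.png

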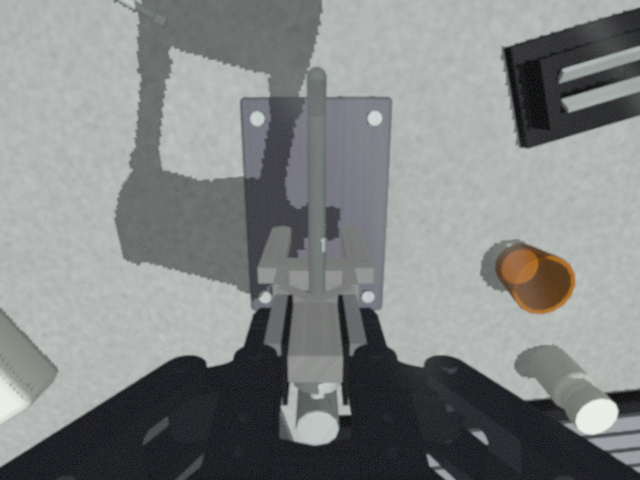

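Request:
move_arm([
  {"claw": 1, "translation": [-0.03, 0.002, -0.05], "rot": [0, 0, 0]},
  {"claw": 1, "translation": [0, 0, -0.05], "rot": [0, 0, 0]},
  {"claw": 1, "translation": [0, 0, 0], "rot": [0, 0, 0]},
])

```text
clock: 15.45
position: [0.5825, -0.1931, 0.1745]
ee_rot: [[-0.997, 0.082, 0.0], [0.082, 0.997, 0.001], [-0.0, 0.001, -1.0]]
ft_force: [-0.3, 1.6, 1.5]
gripper_width: 0.0173
```

Request:
move_arm([
  {"claw": 0, "translation": [0, 0, 0], "rot": [0, 0, 0]},
  {"claw": 0, "translation": [0, 0, 0], "rot": [0, 0, 0]},
  {"claw": 0, "translation": [0, 0, 0], "rot": [0, 0, 0]},
])

```text
clock: 15.82
position: [0.5824, -0.1936, 0.174]
ee_rot: [[-0.997, 0.082, 0.0], [0.082, 0.997, -0.0], [-0.0, -0.0, -1.0]]
ft_force: [-0.9, -0.1, -0.1]
gripper_width: 0.0708
```

Request:
move_arm([
  {"claw": 0, "translation": [0, 0, 0.3], "rot": [0, 0, 0]},
  {"claw": 0, "translation": [0, 0, 0.8], "rot": [0, 0, 0]},
  {"claw": 0, "translation": [-0.5, 0, 0.9], "rot": [0, 0, 0]},
  {"claw": 0, "translation": [-0.8, 0.5, 0.7], "rot": [0, 0, 0]},
])

```text
clock: 16.32
position: [0.531, -0.1744, 0.2848]
ee_rot: [[-0.997, 0.083, 0.003], [0.083, 0.997, -0.001], [-0.003, -0.001, -1.0]]
ft_force: [-0.8, 0.5, 0.6]
gripper_width: 0.0854
```

```bash
python3 - <<'E'
from h import *
st,im=snap('w8');print(st['position'],st['clock'])
im=robot.read_camera('side');save(im,'s8');big(im,310,230,130,100,6,'s8c')
E
```

```text
[ 0.53101894 -0.17440457  0.2848    ] 16.325
```

View pics/s8c.png

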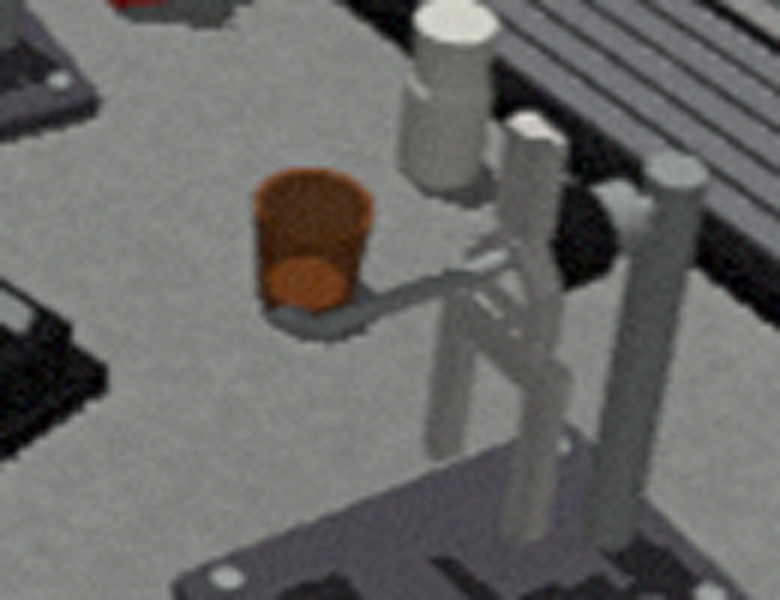

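View pics/w8.png

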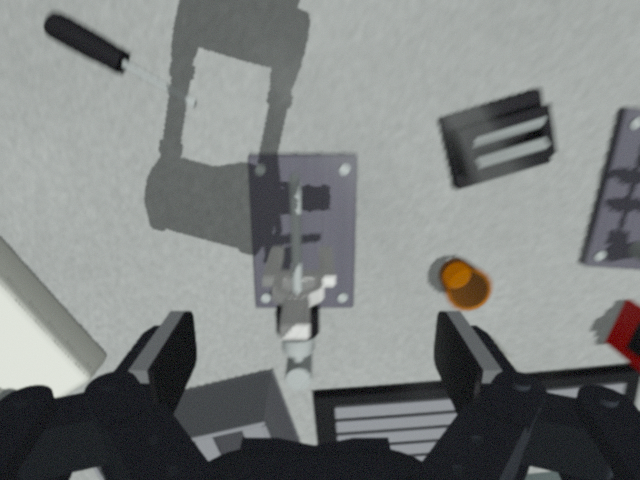

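Request:
move_arm([
  {"claw": 0, "translation": [0.05, 0.8, 0], "rot": [0, 0, -0.05]},
  {"claw": 0, "translation": [0.05, 0.98, 0], "rot": [0, 0, -0.05]},
  {"claw": 0, "translation": [0.05, 0.98, 0], "rot": [0, 0, -0.05]},
  {"claw": 0, "translation": [0.05, 0.98, 0], "rot": [0, 0, -0.05]},
  {"claw": 0, "translation": [0.05, 0.98, 0], "rot": [0, 0, -0.05]},
])

```text
clock: 17.05
position: [0.5407, 0.0164, 0.282]
ee_rot: [[-0.993, 0.12, 0.0], [0.12, 0.993, -0.0], [-0.0, -0.0, -1.0]]
ft_force: [1.1, -0.2, 1.6]
gripper_width: 0.0853
```

Request:
move_arm([
  {"claw": 0, "translation": [0.05, 0.98, 0], "rot": [0, 0, -0.05]},
  {"claw": 0, "translation": [0.05, 0.98, 0], "rot": [0, 0, -0.05]},
  {"claw": 0, "translation": [0, 0.98, -0.3], "rot": [0, 0, -0.05]},
  {"claw": 0, "translation": [0, 0.9, -0.5], "rot": [0, 0, -0.05]},
  {"claw": 0, "translation": [0, 0, 0], "rot": [0, 0, 0]},
])

```text
clock: 17.68
position: [0.5432, 0.1708, 0.2477]
ee_rot: [[-0.989, 0.146, -0.004], [0.146, 0.989, -0.001], [0.004, -0.001, -1.0]]
ft_force: [0.4, -0.3, -0.0]
gripper_width: 0.0854
```

Request:
move_arm([
  {"claw": 0, "translation": [0, 0, 0], "rot": [0, 0, 0]},
])

```text
clock: 17.8
position: [0.5447, 0.1687, 0.2501]
ee_rot: [[-0.989, 0.149, 0.0], [0.149, 0.989, -0.001], [-0.0, -0.001, -1.0]]
ft_force: [0.2, -0.3, 1.1]
gripper_width: 0.0855
```

```bash
python3 - <<'E'
from h import *
st,im=snap('w9');print(st['position'],st['ee_rot'],st['clock'])
E=ext('wrist',st);s=4;x0,y0=240,200
im=cv2.resize(im[y0:y0+150,x0:x0+150],None,fx=s,fy=s,interpolation=cv2.INTER_CUBIC)
for x in(-.0845,-.0548):
  for dx in(-.005,.005):
    for dy in (-.009,.009):
      u=proj(T(CR,[x+dx,dy,.208]),E)[0];u=(u-[x0,y0]+.5)*s-.5;print(u);cv2.circle(im,tuple(int(q) for q in u),3,(255,0,0),-1)
save(im,'w9o')
E
```

```text
[0.54466143 0.16866347 0.25007617] [[-9.88891682e-01  1.48637951e-01  2.03705102e-06]
 [ 1.48637920e-01  9.88891484e-01 -6.33236647e-04]
 [-9.61374199e-05 -6.25899670e-04 -9.99999800e-01]] 17.8
[335.97990434 255.80284276]
[485.6504718  255.75730963]
[335.45498654 332.4300643 ]
[482.85607271 332.34588794]
[334.44673306 476.58803255]
[477.48950905 476.43761277]
[333.94835068 546.43869798]
[474.83721712 546.25909329]
```

View pics/w9o.png

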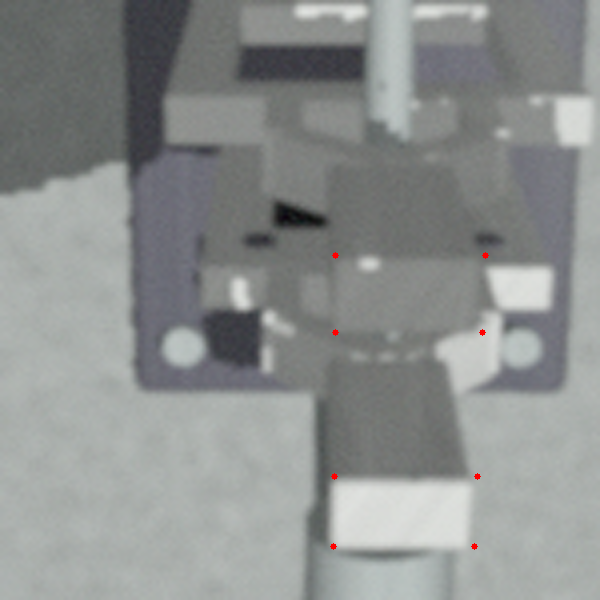

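View pics/w9.png

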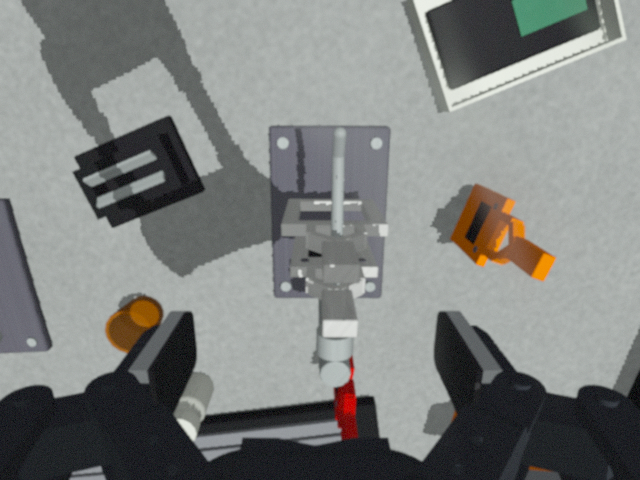

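Request:
move_arm([
  {"claw": 0, "translation": [0.05, 0.28, -0.2], "rot": [0, 0, 0]},
  {"claw": 0, "translation": [0, 0, -0.6], "rot": [0, 0, 0]},
  {"claw": 0, "translation": [0, 0, -0.7], "rot": [0, 0, 0]},
  {"claw": 0, "translation": [0, 0, -0.35], "rot": [0, 0, 0]},
  {"claw": 0, "translation": [0, 0, 0], "rot": [0, 0, 0]},
])

```text
clock: 18.48
position: [0.5457, 0.1797, 0.1748]
ee_rot: [[-0.989, 0.15, -0.002], [0.15, 0.989, -0.001], [0.002, -0.001, -1.0]]
ft_force: [0.5, -0.5, -0.2]
gripper_width: 0.0853
```

Request:
move_arm([
  {"claw": 0, "translation": [0, 0, 0], "rot": [0, 0, 0]},
])

```text
clock: 18.6
position: [0.5472, 0.1803, 0.1772]
ee_rot: [[-0.989, 0.149, 0.002], [0.149, 0.989, 0.001], [-0.002, 0.001, -1.0]]
ft_force: [0.0, -0.1, 0.2]
gripper_width: 0.0857
```

Request:
move_arm([
  {"claw": 0.5, "translation": [0, 0, -0.05], "rot": [0, 0, 0]},
  {"claw": 1, "translation": [0, 0, 0], "rot": [0, 0, 0]},
  {"claw": 1, "translation": [0, 0, 0], "rot": [0, 0, 0]},
  {"claw": 1, "translation": [0, 0, 0], "rot": [0, 0, 0]},
  {"claw": 1, "translation": [0, 0, 0], "rot": [0, 0, 0]},
])

```text
clock: 19.23
position: [0.5467, 0.1808, 0.1746]
ee_rot: [[-0.989, 0.149, 0.001], [0.149, 0.989, 0.001], [-0.001, 0.001, -1.0]]
ft_force: [0.2, 2.5, 1.6]
gripper_width: 0.0171
```

Request:
move_arm([
  {"claw": 1, "translation": [0, 0, 0], "rot": [0, 0, 0]},
])

```text
clock: 19.35
position: [0.5468, 0.1808, 0.1746]
ee_rot: [[-0.989, 0.149, 0.001], [0.149, 0.989, 0.001], [-0.001, 0.001, -1.0]]
ft_force: [-1.1, 3.5, 2.9]
gripper_width: 0.0171
```

Request:
move_arm([
  {"claw": 1, "translation": [0, 0, 0.12], "rot": [0, 0, 0]},
  {"claw": 1, "translation": [0, 0, 0.15], "rot": [0, 0, 0]},
  {"claw": 1, "translation": [0, 0, 0.11], "rot": [0, 0, 0]},
  {"claw": 1, "translation": [0, 0, 0], "rot": [0, 0, 0]},
  {"claw": 1, "translation": [0, 0, 0], "rot": [0, 0, 0]},
])

```text
clock: 19.98
position: [0.5463, 0.18, 0.1892]
ee_rot: [[-0.989, 0.149, -0.0], [0.149, 0.989, -0.0], [0.0, -0.0, -1.0]]
ft_force: [0.2, 0.8, -1.4]
gripper_width: 0.017
```

```bash
python3 - <<'E'
from h import *
st,im=snap('w10');print(st['position'],inv(CR,st['position']),st['ft_force']);im=robot.read_camera('side');save(im,'s10');big(im,240,150,110,110,5,'s10c');big(load('w10'),240,210,150,150,4,'w10c')
E
```

```text
[0.54625556 0.17998307 0.18915573] [-0.08467809 -0.00104101  0.18915573] [ 0.22268638  0.76160181 -1.36784297]
```

View pics/s10c.png

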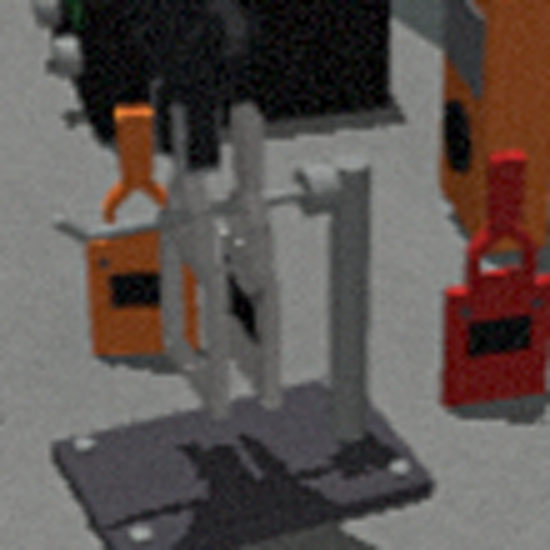

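View pics/w10c.png

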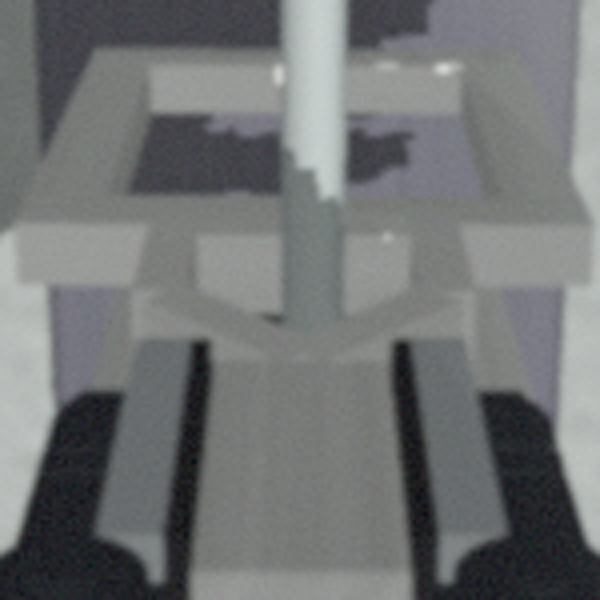

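Request:
move_arm([
  {"claw": 1, "translation": [-0.12, 0.03, 0.005], "rot": [0, 0, 0]},
  {"claw": 1, "translation": [-0.25, 0.038, 0], "rot": [0, 0, 0]},
  {"claw": 1, "translation": [-0.27, 0.041, 0], "rot": [0, 0, 0]},
  {"claw": 1, "translation": [-0.27, 0.041, 0], "rot": [0, 0, 0]},
  {"claw": 1, "translation": [-0.27, 0.041, 0], "rot": [0, 0, 0]},
])

```text
clock: 20.7
position: [0.4982, 0.1879, 0.1895]
ee_rot: [[-0.989, 0.149, 0.0], [0.149, 0.989, 0.0], [-0.0, 0.0, -1.0]]
ft_force: [0.6, 0.3, -2.0]
gripper_width: 0.0172
```

Request:
move_arm([
  {"claw": 1, "translation": [-0.27, 0.041, 0], "rot": [0, 0, 0]},
  {"claw": 1, "translation": [-0.27, 0.041, 0], "rot": [0, 0, 0]},
  {"claw": 1, "translation": [-0.27, 0.041, 0], "rot": [0, 0, 0]},
  {"claw": 1, "translation": [-0.27, 0.041, 0], "rot": [0, 0, 0]},
  {"claw": 1, "translation": [-0.2, 0, 0.2], "rot": [0, 0, 0]},
])

```text
clock: 21.32
position: [0.4466, 0.1942, 0.197]
ee_rot: [[-0.989, 0.149, -0.002], [0.149, 0.989, -0.001], [0.002, -0.001, -1.0]]
ft_force: [-0.1, -0.4, -1.4]
gripper_width: 0.0166
```

```bash
python3 - <<'E'
from h import *
st=robot.read_state();print(st['position'],inv(CR,st['position']),T(SP,[-.20,-.001,0]))
im=robot.read_camera('side');save(im,'s11');big(im,200,150,150,120,5,'s11c')
E
```

```text
[0.44662999 0.19421137 0.1970159 ] [-0.18531133 -0.00184625  0.1970159 ] [ 0.44630122 -0.18251383  0.        ]
```

View pics/s11c.png

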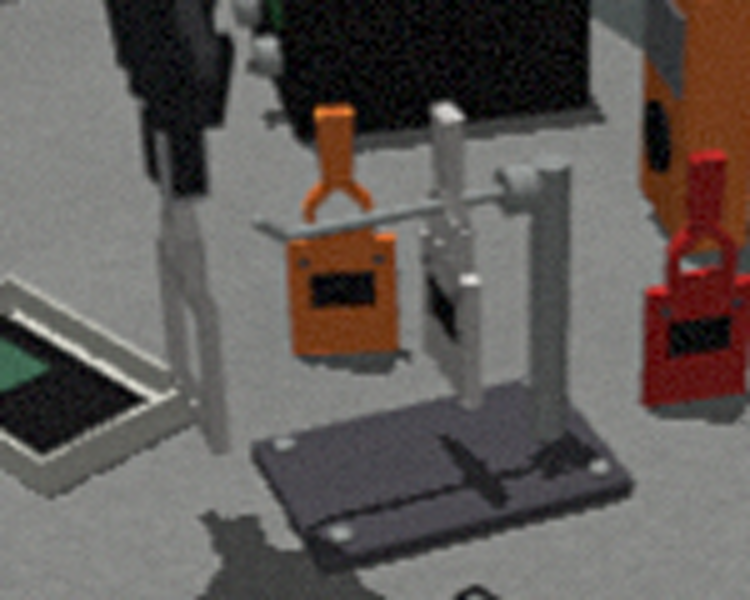

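Request:
move_arm([
  {"claw": 1, "translation": [-0.05, -0.6, 0.4], "rot": [0, 0, 0.045]},
  {"claw": 1, "translation": [0, -0.95, 0], "rot": [0, 0, 0.045]},
  {"claw": 1, "translation": [0, -0.95, 0], "rot": [0, 0, 0.045]},
  {"claw": 1, "translation": [0, -0.95, 0], "rot": [0, 0, 0.045]},
  {"claw": 1, "translation": [0, -0.95, 0], "rot": [0, 0, 0.045]},
])

```text
clock: 22.0
position: [0.4464, 0.0171, 0.2143]
ee_rot: [[-0.993, 0.115, 0.002], [0.115, 0.993, -0.0], [-0.002, 0.0, -1.0]]
ft_force: [0.1, -0.2, -1.6]
gripper_width: 0.0166
```

Request:
move_arm([
  {"claw": 1, "translation": [0, -0.95, 0], "rot": [0, 0, 0.045]},
  {"claw": 1, "translation": [0, -0.95, 0], "rot": [0, 0, 0.045]},
  {"claw": 1, "translation": [0, -0.95, 0], "rot": [0, 0, 0.045]},
  {"claw": 1, "translation": [0, -0.95, 0], "rot": [0, 0, 0.045]},
  {"claw": 1, "translation": [0, -0.95, -0.1], "rot": [0, 0, 0.045]},
])

```text
clock: 22.62
position: [0.4465, -0.1734, 0.2105]
ee_rot: [[-0.997, 0.082, 0.002], [0.082, 0.997, -0.001], [-0.002, -0.001, -1.0]]
ft_force: [0.5, 0.3, -1.1]
gripper_width: 0.0167
```

Request:
move_arm([
  {"claw": 1, "translation": [0.03, -0.2, -0.2], "rot": [0, 0, 0]},
  {"claw": 1, "translation": [0, 0, -0.2], "rot": [0, 0, 0]},
  {"claw": 1, "translation": [0, 0, 0], "rot": [0, 0, 0]},
  {"claw": 1, "translation": [0, 0, 0], "rot": [0, 0, 0]},
])

```text
clock: 23.12
position: [0.4472, -0.1787, 0.1935]
ee_rot: [[-0.997, 0.081, -0.0], [0.081, 0.997, 0.0], [0.0, 0.0, -1.0]]
ft_force: [-0.0, -0.7, -1.5]
gripper_width: 0.0168
```

```bash
python3 - <<'E'
from h import *
st,im=snap('w12');print(st['position'],inv(SP,st['position']),st['ee_rot'],st['ft_force'],st['clock']);big(im,240,280,150,120,5,'w12c')
E
```

```text
[ 0.44724491 -0.17873597  0.19348733] [-0.19937415  0.00284332  0.19348733] [[-9.96722357e-01  8.08983227e-02 -5.89207347e-05]
 [ 8.08983053e-02  9.96722328e-01  2.55169524e-04]
 [ 7.93703983e-05  2.49566582e-04 -9.99999966e-01]] [-0.0304835  -0.65077009 -1.52914491] 23.125
```

View pics/w12c.png

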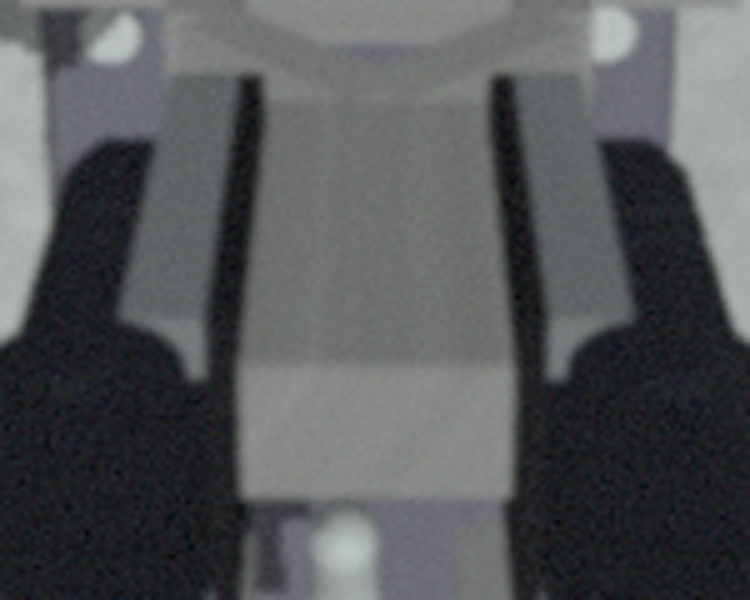

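Request:
move_arm([
  {"claw": 1, "translation": [0, -0.04, -0.05], "rot": [0, 0, 0.01]},
  {"claw": 1, "translation": [0, -0.04, -0.05], "rot": [0, 0, 0]},
  {"claw": 1, "translation": [0, 0, 0], "rot": [0, 0, 0]},
])

```text
clock: 23.55
position: [0.447, -0.1829, 0.1893]
ee_rot: [[-0.997, 0.081, -0.0], [0.081, 0.997, 0.0], [0.0, 0.0, -1.0]]
ft_force: [0.4, 0.3, -2.0]
gripper_width: 0.017
```

```bash
python3 - <<'E'
from h import *
st,im=snap('w13');print(st['position'],inv(SP,st['position']),st['ft_force'],st['clock']);big(im,240,280,150,120,5,'w13c')
E
```

```text
[ 0.4470424  -0.18288042  0.18928219] [-0.19923087 -0.0013036   0.18928219] [ 0.37408112  0.34390076 -2.02610593] 23.55
```

View pics/w13c.png

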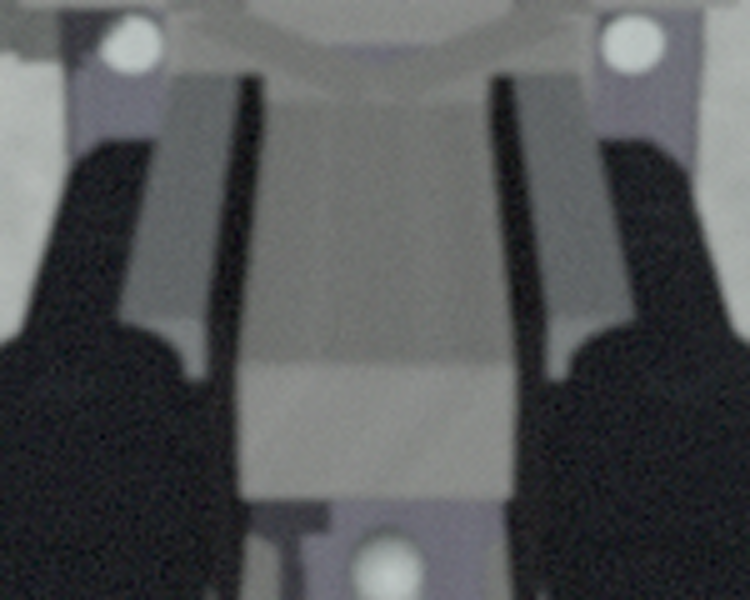

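Request:
move_arm([
  {"claw": 1, "translation": [0.12, 0.01, 0], "rot": [0, 0, 0]},
  {"claw": 1, "translation": [0.22, -0.018, 0], "rot": [0, 0, 0]},
  {"claw": 1, "translation": [0.25, -0.021, 0], "rot": [0, 0, 0]},
  {"claw": 1, "translation": [0.25, -0.021, 0], "rot": [0, 0, 0]},
])

```text
clock: 24.1
position: [0.4817, -0.185, 0.1895]
ee_rot: [[-0.997, 0.081, 0.0], [0.081, 0.997, -0.0], [-0.0, -0.0, -1.0]]
ft_force: [-0.1, -0.5, -1.9]
gripper_width: 0.0169
```

Request:
move_arm([
  {"claw": 1, "translation": [0.25, -0.023, 0], "rot": [0, 0, 0]},
  {"claw": 1, "translation": [0.25, -0.022, 0], "rot": [0, 0, 0]},
  {"claw": 1, "translation": [0.25, -0.021, 0], "rot": [0, 0, 0]},
])

```text
clock: 24.48
position: [0.5115, -0.1876, 0.1894]
ee_rot: [[-0.997, 0.081, -0.0], [0.081, 0.997, 0.0], [0.0, 0.0, -1.0]]
ft_force: [-0.9, -0.0, -1.9]
gripper_width: 0.0173
```

Request:
move_arm([
  {"claw": 1, "translation": [0.25, -0.021, 0], "rot": [0, 0, 0]},
  {"claw": 1, "translation": [0.25, -0.021, 0], "rot": [0, 0, 0]},
  {"claw": 1, "translation": [0.25, -0.021, 0], "rot": [0, 0, 0]},
  {"claw": 1, "translation": [0.08, 0, 0], "rot": [0, 0, 0]},
  {"claw": 1, "translation": [0, 0, 0], "rot": [0, 0, 0]},
])

```text
clock: 25.1
position: [0.544, -0.19, 0.1894]
ee_rot: [[-0.997, 0.081, -0.0], [0.081, 0.997, 0.0], [0.0, 0.0, -1.0]]
ft_force: [0.2, 0.9, -1.5]
gripper_width: 0.0172
```

```bash
python3 - <<'E'
from h import *
st=robot.read_state();print(st['position'],inv(SP,st['position']),st['ft_force']);im=robot.read_camera('side');save(im,'s14');big(im,310,230,130,100,6,'s14c')
E
```

```text
[ 0.54404865 -0.18998756  0.18937331] [-0.10196971 -0.00030898  0.18937331] [ 0.17463048  0.91469046 -1.45795092]
```

View pics/s14c.png

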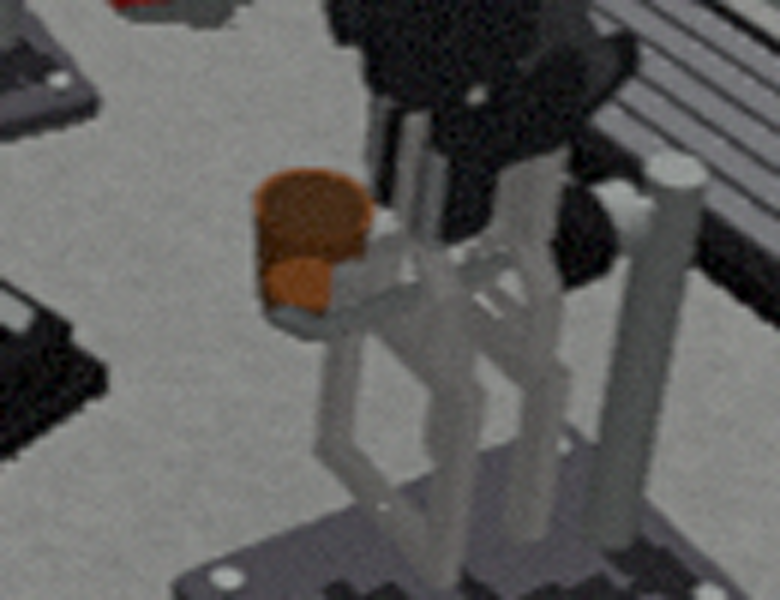

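Threaded well, 33 mm ahead of the fork. I'll lower it, release, and go up.

Request:
move_arm([
  {"claw": 1, "translation": [0, -0.01, -0.12], "rot": [0, 0, 0]},
  {"claw": 1, "translation": [0, 0, -0.15], "rot": [0, 0, 0]},
  {"claw": 1, "translation": [0, 0, -0.1], "rot": [0, 0, 0]},
  {"claw": 1, "translation": [0, 0, 0], "rot": [0, 0, 0]},
])

```text
clock: 25.65
position: [0.5436, -0.19, 0.1746]
ee_rot: [[-0.997, 0.081, -0.001], [0.081, 0.997, 0.001], [0.001, 0.001, -1.0]]
ft_force: [-1.2, 1.8, 0.9]
gripper_width: 0.0168
```

Request:
move_arm([
  {"claw": 0, "translation": [0, 0, 0], "rot": [0, 0, 0]},
  {"claw": 0, "translation": [0, 0, 0], "rot": [0, 0, 0]},
  {"claw": 0, "translation": [0, 0, 0], "rot": [0, 0, 0]},
])

```text
clock: 26.02
position: [0.5442, -0.1906, 0.1748]
ee_rot: [[-0.997, 0.081, 0.0], [0.081, 0.997, -0.0], [-0.0, -0.0, -1.0]]
ft_force: [-0.6, 0.1, -0.4]
gripper_width: 0.071
```

Request:
move_arm([
  {"claw": 0, "translation": [0, 0, 0.3], "rot": [0, 0, 0]},
  {"claw": 0, "translation": [0, 0, 0.8], "rot": [0, 0, 0]},
  {"claw": 0, "translation": [0, 0, 0.9], "rot": [0, 0, 0]},
  {"claw": 0, "translation": [-0.3, 0.5, 0.7], "rot": [0, 0, 0]},
])

```text
clock: 26.52
position: [0.533, -0.1713, 0.2855]
ee_rot: [[-0.997, 0.082, 0.003], [0.082, 0.997, -0.001], [-0.003, -0.001, -1.0]]
ft_force: [-0.3, 0.2, 0.8]
gripper_width: 0.0852
```

```bash
python3 - <<'E'
from h import *
st,im=snap('w15');print(st['position'],st['clock'],T(CR,[-.0548,0,.2]));im=robot.read_camera('side');save(im,'s15');big(im,310,230,130,100,6,'s15c')
E
```

```text
[ 0.53297056 -0.17134535  0.28547273] 26.525 [0.5759542  0.17655162 0.2       ]
```

View pics/s15c.png

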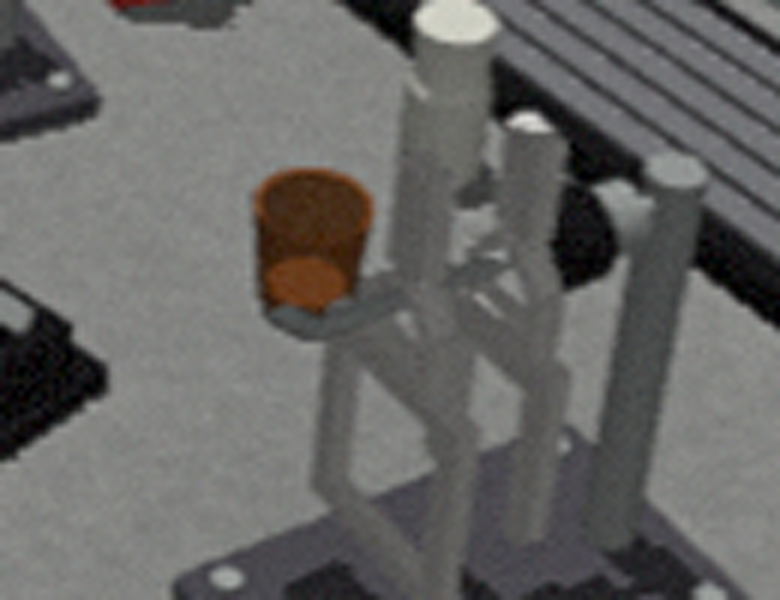

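View pics/w15.png

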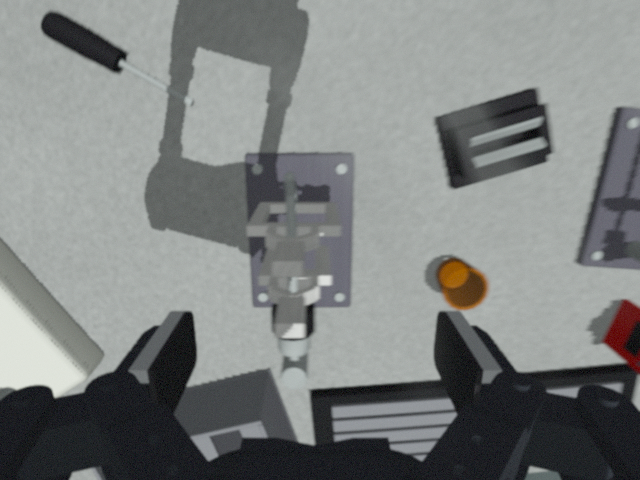

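Request:
move_arm([
  {"claw": 0, "translation": [0.12, 0.8, 0], "rot": [0, 0, -0.05]},
  {"claw": 0, "translation": [0.12, 0.98, 0], "rot": [0, 0, -0.05]},
  {"claw": 0, "translation": [0.12, 0.98, 0], "rot": [0, 0, -0.05]},
  {"claw": 0, "translation": [0.12, 0.98, 0], "rot": [0, 0, -0.05]},
  {"claw": 0, "translation": [0.12, 0.98, 0], "rot": [0, 0, -0.05]},
])

```text
clock: 27.25
position: [0.5561, 0.0193, 0.2821]
ee_rot: [[-0.993, 0.118, -0.0], [0.118, 0.993, -0.0], [0.0, -0.0, -1.0]]
ft_force: [0.5, 0.0, -0.2]
gripper_width: 0.0853
```

Request:
move_arm([
  {"claw": 0, "translation": [0.12, 0.98, 0], "rot": [0, 0, -0.05]},
  {"claw": 0, "translation": [0.12, 0.98, 0], "rot": [0, 0, -0.05]},
  {"claw": 0, "translation": [0.12, 0.98, -0.2], "rot": [0, 0, -0.05]},
  {"claw": 0, "translation": [0.12, 0.9, -0.4], "rot": [0, 0, -0.05]},
  {"claw": 0, "translation": [0, 0, 0], "rot": [0, 0, 0]},
])

```text
clock: 27.88
position: [0.5742, 0.1737, 0.2561]
ee_rot: [[-0.989, 0.145, -0.004], [0.145, 0.989, -0.001], [0.004, -0.001, -1.0]]
ft_force: [-0.1, -1.1, -1.1]
gripper_width: 0.0855
```

Request:
move_arm([
  {"claw": 0, "translation": [0, 0, 0], "rot": [0, 0, 0]},
])

```text
clock: 28.0
position: [0.5752, 0.1715, 0.2583]
ee_rot: [[-0.989, 0.147, -0.001], [0.147, 0.989, -0.001], [0.001, -0.001, -1.0]]
ft_force: [0.7, -1.2, -0.1]
gripper_width: 0.0855
```

```bash
python3 - <<'E'
from h import *
st,im=snap('w16');print(st['position'],st['ee_rot'],st['clock'])
E=ext('wrist',st);s=4;x0,y0=240,180
im=cv2.resize(im[y0:y0+150,x0:x0+150],None,fx=s,fy=s,interpolation=cv2.INTER_CUBIC)
for x in(-.0548,):
  for dx in(-.005,.005):
    for dy in (-.009,.009):
      u=proj(T(CR,[x+dx,dy,.208]),E)[0];u=(u-[x0,y0]+.5)*s-.5;print(u);cv2.circle(im,tuple(int(q) for q in u),3,(255,0,0),-1)
save(im,'w16o')
E
```

```text
[0.57515252 0.17146865 0.25825956] [[-9.89106207e-01  1.47202216e-01 -6.46732164e-04]
 [ 1.47202779e-01  9.89105898e-01 -9.30322924e-04]
 [ 5.02741002e-04 -1.01538895e-03 -9.99999358e-01]] 28.0
[276.25474111 312.26687487]
[420.34050885 312.47746959]
[276.5056088  386.41271412]
[418.49910172 386.60604166]
```

View pics/w16o.png

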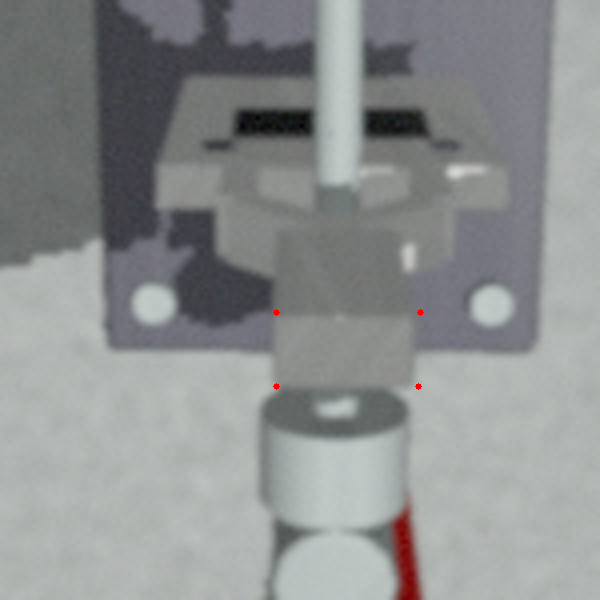

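The grey plate with its black pad, pixel (335,120) in the crop, is the only holder on this rod. The orange and red decoys stand elsewhere on the bench. Now I'll descend.

Request:
move_arm([
  {"claw": 0, "translation": [0.02, 0.11, -0.3], "rot": [0, 0, -0.02]},
  {"claw": 0, "translation": [0, 0, -0.7], "rot": [0, 0, 0]},
  {"claw": 0, "translation": [0, 0, -0.7], "rot": [0, 0, 0]},
  {"claw": 0, "translation": [0, 0, -0.37], "rot": [0, 0, 0]},
  {"claw": 0, "translation": [0, 0, 0], "rot": [0, 0, 0]},
])

```text
clock: 28.68
position: [0.575, 0.1757, 0.1743]
ee_rot: [[-0.988, 0.151, -0.003], [0.151, 0.988, -0.001], [0.003, -0.001, -1.0]]
ft_force: [0.0, 1.1, 0.7]
gripper_width: 0.0853
```

Request:
move_arm([
  {"claw": 0, "translation": [0, 0, 0], "rot": [0, 0, 0]},
])

```text
clock: 28.8
position: [0.5768, 0.1764, 0.177]
ee_rot: [[-0.989, 0.151, 0.002], [0.151, 0.989, 0.0], [-0.002, 0.001, -1.0]]
ft_force: [-0.0, -0.1, -0.0]
gripper_width: 0.0855
```

Request:
move_arm([
  {"claw": 0.5, "translation": [0, 0, -0.04], "rot": [0, 0, 0]},
  {"claw": 1, "translation": [0, 0, 0], "rot": [0, 0, 0]},
  {"claw": 1, "translation": [0, 0, 0], "rot": [0, 0, 0]},
  {"claw": 1, "translation": [0, 0, 0], "rot": [0, 0, 0]},
  {"claw": 1, "translation": [0, 0, 0], "rot": [0, 0, 0]},
])

```text
clock: 29.42
position: [0.5761, 0.1766, 0.1746]
ee_rot: [[-0.989, 0.151, 0.0], [0.151, 0.989, 0.0], [-0.0, 0.0, -1.0]]
ft_force: [-0.4, 0.8, 2.0]
gripper_width: 0.0171
```

Request:
move_arm([
  {"claw": 1, "translation": [0, 0, 0], "rot": [0, 0, 0]},
])

```text
clock: 29.55
position: [0.5761, 0.1766, 0.1746]
ee_rot: [[-0.989, 0.151, 0.0], [0.151, 0.989, 0.0], [-0.0, 0.0, -1.0]]
ft_force: [0.6, 0.8, 1.9]
gripper_width: 0.0167
```

Request:
move_arm([
  {"claw": 1, "translation": [0, 0, 0.12], "rot": [0, 0, 0]},
  {"claw": 1, "translation": [0, 0, 0.15], "rot": [0, 0, 0]},
  {"claw": 1, "translation": [0, 0, 0.11], "rot": [0, 0, 0]},
  {"claw": 1, "translation": [0, 0, 0], "rot": [0, 0, 0]},
  {"claw": 1, "translation": [0, 0, 0], "rot": [0, 0, 0]},
])

```text
clock: 30.18
position: [0.5759, 0.1763, 0.1894]
ee_rot: [[-0.989, 0.151, -0.0], [0.151, 0.989, -0.0], [0.0, -0.0, -1.0]]
ft_force: [-0.2, -0.8, -0.8]
gripper_width: 0.0167
```

```bash
python3 - <<'E'
from h import *
st,im=snap('w17');print(st['position'],inv(CR,st['position']),st['ft_force'],st['clock']);big(load('w17'),240,210,150,150,4,'w17c')
E
```

```text
[0.57589576 0.17632883 0.18937453] [-0.05482452 -0.00022902  0.18937453] [-0.2423965  -0.79551951 -0.84611523] 30.175
```

View pics/w17c.png

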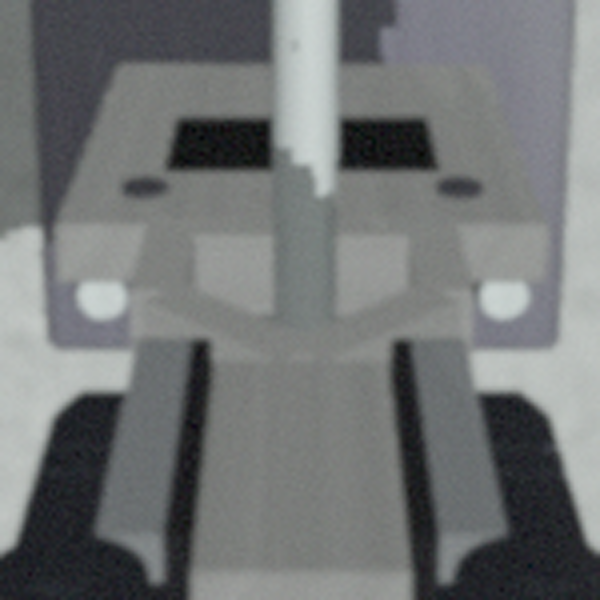

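Request:
move_arm([
  {"claw": 1, "translation": [-0.12, 0.018, 0], "rot": [0, 0, 0]},
  {"claw": 1, "translation": [-0.27, 0.041, 0], "rot": [0, 0, 0]},
  {"claw": 1, "translation": [-0.3, 0.045, 0], "rot": [0, 0, 0]},
  {"claw": 1, "translation": [-0.3, 0.045, 0], "rot": [0, 0, 0]},
  {"claw": 1, "translation": [-0.3, 0.045, 0], "rot": [0, 0, 0]},
])

```text
clock: 30.85
position: [0.5233, 0.1843, 0.1895]
ee_rot: [[-0.989, 0.151, 0.0], [0.151, 0.989, 0.0], [-0.0, 0.0, -1.0]]
ft_force: [0.4, 0.0, -0.2]
gripper_width: 0.0172
```

Request:
move_arm([
  {"claw": 1, "translation": [-0.27, 0.041, 0], "rot": [0, 0, 0]},
  {"claw": 1, "translation": [-0.27, 0.041, 0], "rot": [0, 0, 0]},
  {"claw": 1, "translation": [-0.27, 0.041, 0], "rot": [0, 0, 0]},
  {"claw": 1, "translation": [-0.27, 0.041, 0], "rot": [0, 0, 0]},
  {"claw": 1, "translation": [-0.27, 0.041, 0], "rot": [0, 0, 0]},
])

```text
clock: 31.48
position: [0.4697, 0.1924, 0.1895]
ee_rot: [[-0.989, 0.151, 0.0], [0.151, 0.989, 0.0], [-0.0, 0.0, -1.0]]
ft_force: [-0.8, 0.0, -0.4]
gripper_width: 0.0169
```

Request:
move_arm([
  {"claw": 1, "translation": [-0.3, 0.045, 0], "rot": [0, 0, 0]},
  {"claw": 1, "translation": [-0.3, 0.045, 0], "rot": [0, 0, 0]},
  {"claw": 1, "translation": [-0.3, 0.045, 0.2], "rot": [0, 0, 0]},
  {"claw": 1, "translation": [0, -0.2, 0], "rot": [0, 0, 0]},
])

```text
clock: 31.98
position: [0.4342, 0.1901, 0.1986]
ee_rot: [[-0.989, 0.149, 0.002], [0.149, 0.989, 0.001], [-0.002, 0.001, -1.0]]
ft_force: [0.7, -0.4, -0.9]
gripper_width: 0.0169
```

```bash
python3 - <<'E'
from h import *
st,im=snap('w18');print(st['position'],inv(CR,st['position']),st['ft_force'],st['clock'])
E
```

```text
[0.43422026 0.19014261 0.198583  ] [-0.19697451 -0.00772218  0.198583  ] [ 0.71877665 -0.40174108 -0.89969467] 31.975
```

View pics/w18.png

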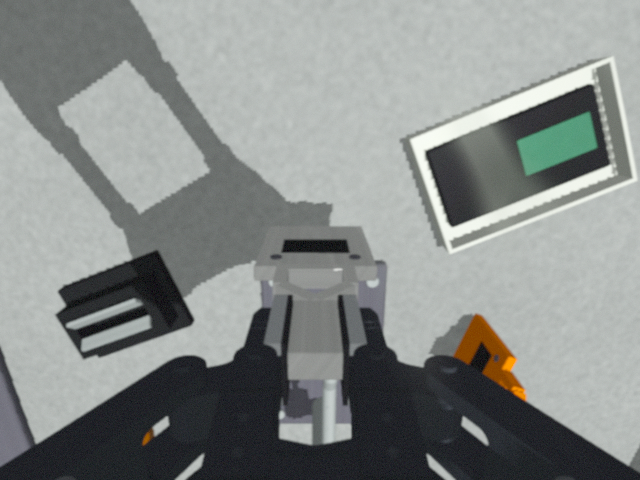

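```bash
python3 - <<'E'
from h import *
big(load('w18'),45,240,160,130,5,'k18');big(load('w15'),425,80,140,115,5,'k15');big(load('w9'),65,105,150,130,5,'k9')
E
```

```text
(no output)
```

View pics/k18.png

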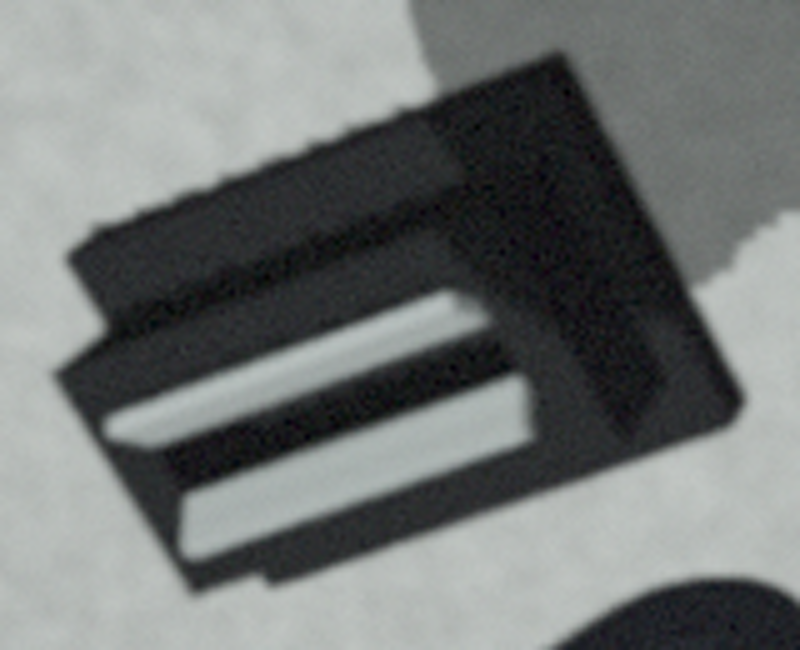

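View pics/k15.png

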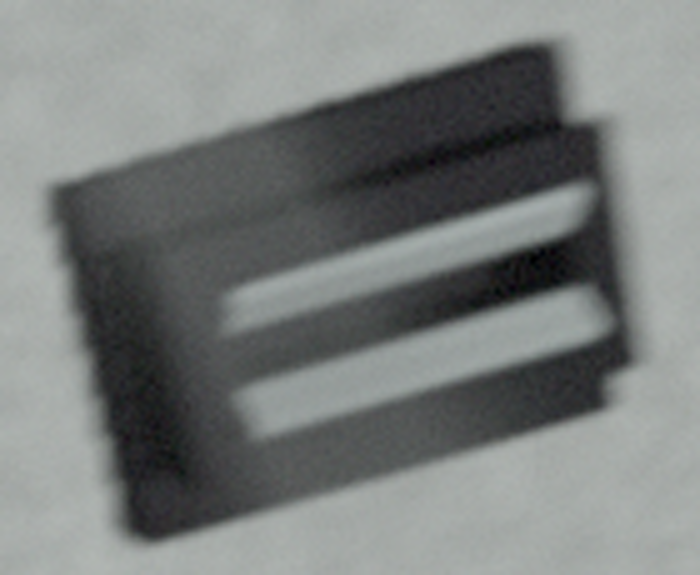

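View pics/k9.png

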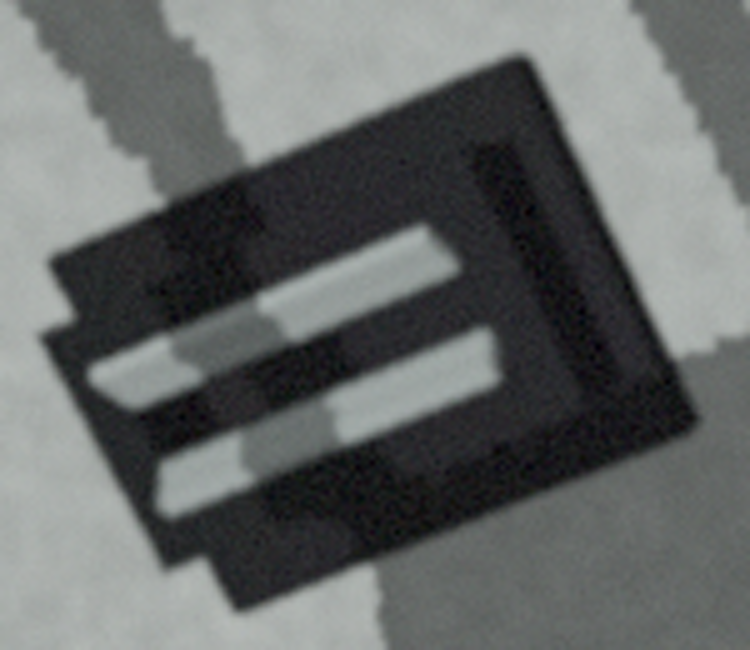

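```bash
cat > dock.py <<'E'
from h import *
from scipy.optimize import least_squares
O={'w9':((65,105),[(87,375),(428,225),(140,410),(460,268),(160,465),(490,328),(165,520),(500,380)]),
'w18':((45,240),[(105,425),(455,290),(155,445),(495,322),(185,492),(525,375),(190,560),(532,437)]),
'w15':((425,80),[(222,295),(590,182),(228,333),(578,235),(238,395),(590,285),(257,440),(613,328)])}
def run(keys):
    def r(v):
        o=[]
        for k in keys:
            E=ext('wrist',lst(k));of,q=O[k]
            M=[(-v[3],-v[4],.043),(-v[3],v[4],.043),(-.0055,-v[5],.036),(-.0055,v[5],.036),(.0055,-v[5],.036),(.0055,v[5],.036),(v[3],-v[4],.043),(v[3],v[4],.043)]
            for m,p in zip(M,q): o+=list(proj(T(v,m),E)[0]-(np.array(of)+(np.array(p)+.5)/5-.5))
        return np.array(o)
    s=least_squares(r,[*DK,.012,.033,.033],loss='soft_l1');print(keys,s.x.round(4),np.abs(s.fun).max().round(2), np.sqrt((s.fun**2).mean()).round(2))
for k in (['w9'],['w18'],['w15'],['w9','w18'],['w9','w18','w15']):run(k)
E
python3 dock.py
```

```text
['w9'] [0.5014 0.0071 0.2235 0.0139 0.0338 0.0331] 1.1 0.42
['w18'] [0.5015 0.0066 0.2162 0.0139 0.0336 0.0334] 0.89 0.41
['w15'] [0.5008 0.0107 0.2259 0.0139 0.0345 0.0339] 1.51 0.6
['w9', 'w18'] [0.5014 0.0068 0.2199 0.0139 0.0338 0.0333] 1.66 0.49
['w9', 'w18', 'w15'] [0.5012 0.0075 0.2221 0.0139 0.0338 0.0331] 5.05 1.59
```

Request:
move_arm([
  {"claw": 1, "translation": [0, -0.7, 0.2], "rot": [0, 0, 0.3]},
  {"claw": 1, "translation": [0, -0.9, 0], "rot": [0, 0, 0.45]},
  {"claw": 1, "translation": [0.2, -0.9, 0], "rot": [0, 0, 0.45]},
  {"claw": 1, "translation": [0.5, -0.9, 0], "rot": [0, 0, 0.45]},
  {"claw": 1, "translation": [0.5, -0.8, 0], "rot": [0, 0, 0.45]},
])

```text
clock: 32.65
position: [0.4831, 0.0199, 0.2058]
ee_rot: [[-0.986, -0.164, 0.001], [-0.164, 0.986, -0.0], [-0.001, -0.0, -1.0]]
ft_force: [0.5, 0.5, -1.0]
gripper_width: 0.0169
```

Request:
move_arm([
  {"claw": 1, "translation": [0.3, -0.3, 0], "rot": [0, 0, 0.36]},
  {"claw": 1, "translation": [0, 0, 0], "rot": [0, 0, 0]},
  {"claw": 1, "translation": [0, 0, 0], "rot": [0, 0, 0]},
])

```text
clock: 33.02
position: [0.494, 0.0099, 0.2052]
ee_rot: [[-0.977, -0.215, -0.001], [-0.215, 0.977, 0.0], [0.001, 0.0, -1.0]]
ft_force: [0.1, 0.2, -1.2]
gripper_width: 0.0169
```

Request:
move_arm([
  {"claw": 1, "translation": [0.18, -0.07, -0.15], "rot": [0, 0, 0.02]},
  {"claw": 1, "translation": [0, 0, -0.15], "rot": [0, 0, 0]},
  {"claw": 1, "translation": [0, 0, -0.15], "rot": [0, 0, 0]},
  {"claw": 1, "translation": [0, 0, 0], "rot": [0, 0, 0]},
  {"claw": 1, "translation": [0, 0, 0], "rot": [0, 0, 0]},
])

```text
clock: 33.65
position: [0.5015, 0.007, 0.1874]
ee_rot: [[-0.976, -0.219, -0.0], [-0.219, 0.976, -0.0], [0.0, 0.0, -1.0]]
ft_force: [0.1, 0.0, -1.3]
gripper_width: 0.0167
```

```bash
python3 - <<'E'
from h import *
st,im=snap('w20');print(st['position'],st['ee_rot'],st['clock']);
for n,c in(('side',(250,200,110,120)),('scene',(250,170,100,110))):
    im=robot.read_camera(n);save(im,n+'20')
    DKn=np.array([.5014,.007,.2195]);E=ext(n);s=5;x0,y0,w,h=c
    im=cv2.resize(im[y0:y0+h,x0:x0+w],None,fx=s,fy=s,interpolation=cv2.INTER_CUBIC);save(im,n+'20c')
E
```

```text
[0.50150731 0.00701712 0.1874325 ] [[-9.75709189e-01 -2.19069761e-01 -1.38910072e-04]
 [-2.19069759e-01  9.75709198e-01 -2.45801394e-05]
 [ 1.40920600e-04  6.44792812e-06 -9.99999990e-01]] 33.65
```

View pics/w20.png

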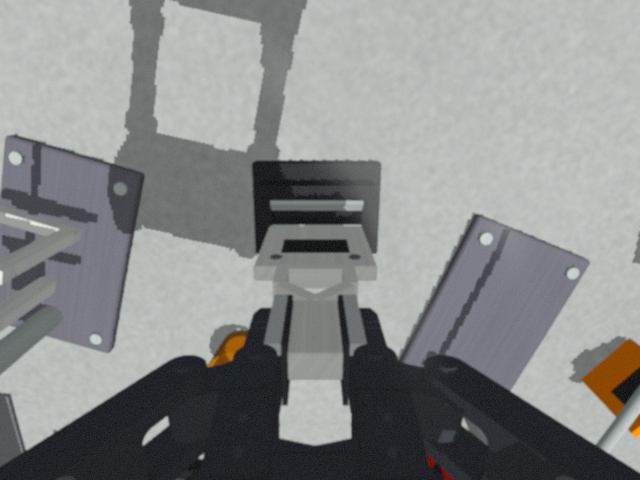

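View pics/side20c.png

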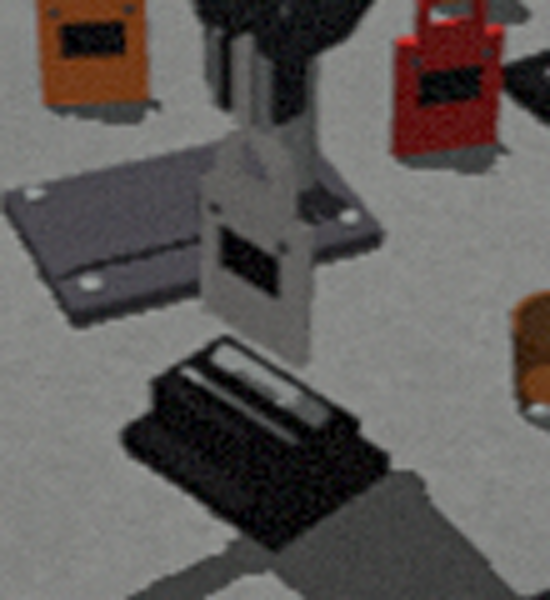

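View pics/scene20c.png

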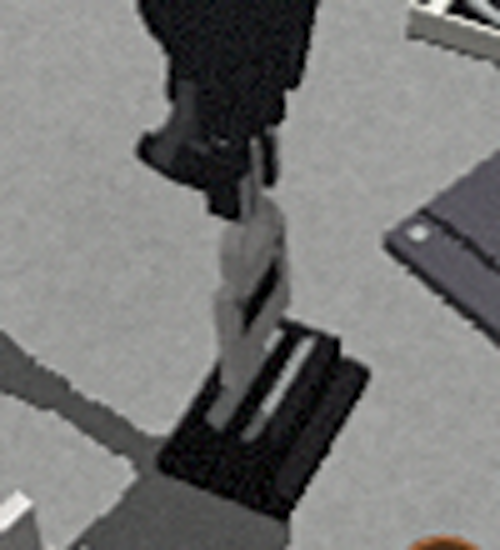

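Request:
move_arm([
  {"claw": 1, "translation": [0, 0, -0.2], "rot": [0, 0, 0]},
  {"claw": 1, "translation": [0, 0, -0.25], "rot": [0, 0, 0]},
  {"claw": 1, "translation": [0, 0, -0.2], "rot": [0, 0, 0]},
  {"claw": 1, "translation": [0, 0, -0.1], "rot": [0, 0, 0]},
  {"claw": 1, "translation": [0, 0, 0], "rot": [0, 0, 0]},
])

```text
clock: 34.42
position: [0.5012, 0.0069, 0.1569]
ee_rot: [[-0.976, -0.219, -0.001], [-0.219, 0.976, -0.0], [0.001, 0.0, -1.0]]
ft_force: [-0.1, 0.4, -1.3]
gripper_width: 0.017
```

```bash
python3 - <<'E'
from h import *
st,im=snap('w21');print(st['position'],st['ft_force'],st['clock']);
for n,c in(('side',(250,200,110,120)),('scene',(250,170,100,110))):
    im=robot.read_camera(n);big(im,c[0],c[1],c[2],c[3],5,n+'21c')
E
```

```text
[0.5012109  0.00690271 0.15687441] [-0.06487986  0.37996177 -1.29421336] 34.425
```

View pics/side21c.png

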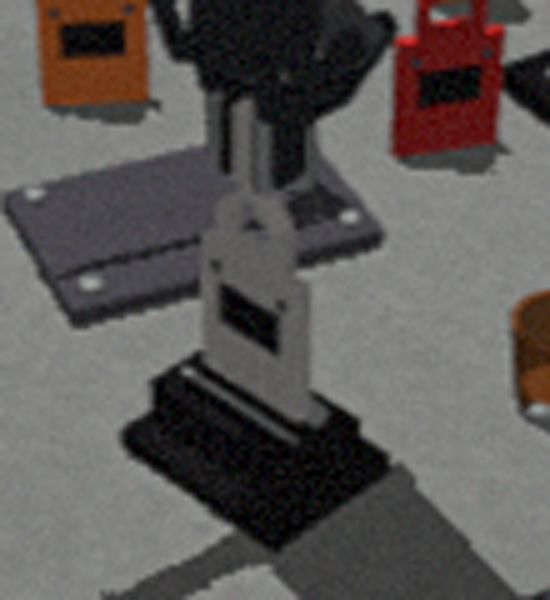

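View pics/scene21c.png

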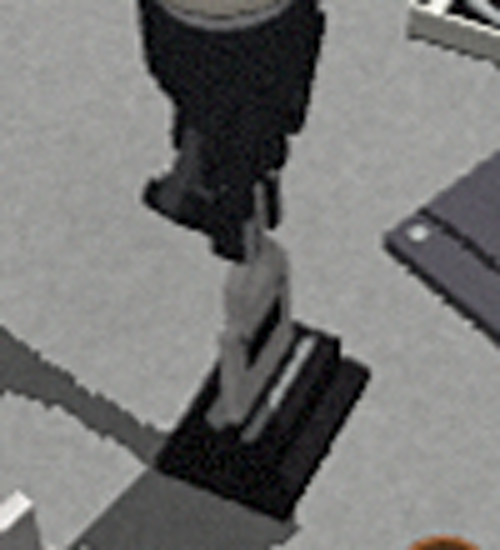

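Request:
move_arm([
  {"claw": 1, "translation": [0, 0, -0.08], "rot": [0, 0, 0]},
  {"claw": 1, "translation": [0, 0, -0.08], "rot": [0, 0, 0]},
])

```text
clock: 34.83
position: [0.5017, 0.0069, 0.1511]
ee_rot: [[-0.976, -0.219, 0.0], [-0.219, 0.976, -0.0], [-0.0, -0.0, -1.0]]
ft_force: [0.5, -1.0, -2.1]
gripper_width: 0.0171
```

Request:
move_arm([
  {"claw": 1, "translation": [0, 0, -0.08], "rot": [0, 0, 0]},
  {"claw": 1, "translation": [0, 0, -0.08], "rot": [0, 0, 0]},
])

```text
clock: 35.08
position: [0.5015, 0.0069, 0.1444]
ee_rot: [[-0.976, -0.219, -0.0], [-0.219, 0.976, 0.0], [0.0, 0.0, -1.0]]
ft_force: [-0.3, 0.2, -1.7]
gripper_width: 0.0167
```

Request:
move_arm([
  {"claw": 1, "translation": [0, 0, -0.08], "rot": [0, 0, 0]},
  {"claw": 1, "translation": [0, 0, -0.08], "rot": [0, 0, 0]},
])

```text
clock: 35.33
position: [0.5015, 0.0069, 0.138]
ee_rot: [[-0.976, -0.219, -0.0], [-0.219, 0.976, -0.0], [0.0, 0.0, -1.0]]
ft_force: [-0.1, -0.5, -1.1]
gripper_width: 0.0171
```

Request:
move_arm([
  {"claw": 1, "translation": [0, 0, -0.1], "rot": [0, 0, 0]},
  {"claw": 1, "translation": [0, 0, -0.1], "rot": [0, 0, 0]},
])

```text
clock: 35.58
position: [0.5016, 0.0069, 0.13]
ee_rot: [[-0.976, -0.219, -0.0], [-0.219, 0.976, -0.0], [0.0, -0.0, -1.0]]
ft_force: [0.3, -0.4, -1.0]
gripper_width: 0.0166
```

Request:
move_arm([
  {"claw": 1, "translation": [0, 0, -0.05], "rot": [0, 0, 0]},
  {"claw": 1, "translation": [0, 0, -0.05], "rot": [0, 0, 0]},
])

```text
clock: 35.83
position: [0.5019, 0.007, 0.1267]
ee_rot: [[-0.976, -0.219, 0.001], [-0.219, 0.976, 0.0], [-0.001, 0.0, -1.0]]
ft_force: [-2.3, 0.4, 7.8]
gripper_width: 0.017
```

Floor contact came at TCP z = 0.1267, which puts the foot at about 0.012. I'll ease off, release and withdraw upward.

Request:
move_arm([
  {"claw": 1, "translation": [0, 0, 0.02], "rot": [0, 0, 0]},
  {"claw": 0, "translation": [0, 0, 0], "rot": [0, 0, 0]},
  {"claw": 0, "translation": [0, 0, 0], "rot": [0, 0, 0]},
  {"claw": 0, "translation": [0, 0, 0], "rot": [0, 0, 0]},
])

```text
clock: 36.33
position: [0.5016, 0.0069, 0.1271]
ee_rot: [[-0.976, -0.219, 0.0], [-0.219, 0.976, -0.0], [-0.0, -0.0, -1.0]]
ft_force: [-0.9, 0.1, -0.7]
gripper_width: 0.0706
```

Request:
move_arm([
  {"claw": 0, "translation": [0, 0, 0.3], "rot": [0, 0, 0]},
  {"claw": 0, "translation": [0, 0, 0.8], "rot": [0, 0, 0]},
  {"claw": 0, "translation": [0, 0, 0.9], "rot": [0, 0, 0]},
  {"claw": 0, "translation": [-0.6, 0, 0.7], "rot": [0, 0, 0]},
  {"claw": 0, "translation": [-0.6, 0, 0.7], "rot": [0, 0, 0]},
])

```text
clock: 36.95
position: [0.4533, 0.0069, 0.2651]
ee_rot: [[-0.976, -0.219, 0.001], [-0.219, 0.976, -0.0], [-0.001, -0.0, -1.0]]
ft_force: [0.0, -0.0, -0.1]
gripper_width: 0.0853
```

Request:
move_arm([
  {"claw": 0, "translation": [0, 0, 0], "rot": [0, 0, 0]},
  {"claw": 0, "translation": [0, 0, 0], "rot": [0, 0, 0]},
])

```text
clock: 37.2
position: [0.4538, 0.0069, 0.2631]
ee_rot: [[-0.976, -0.219, 0.001], [-0.219, 0.976, -0.0], [-0.001, -0.0, -1.0]]
ft_force: [-0.6, 0.6, 0.0]
gripper_width: 0.0854
```

```bash
python3 - <<'E'
from h import *
st,im=snap('w22');print(st['position'],st['ft_force'],st['clock']);
im=robot.read_camera('side');save(im,'side22');big(im,250,180,200,160,4,'side22c')
im=robot.read_camera('scene');save(im,'scene22');big(im,225,150,190,220,3,'scene22c')
E
```

```text
[0.45381319 0.0068967  0.2631013 ] [-0.56152636  0.59128723  0.015004  ] 37.2
```

View pics/side22c.png

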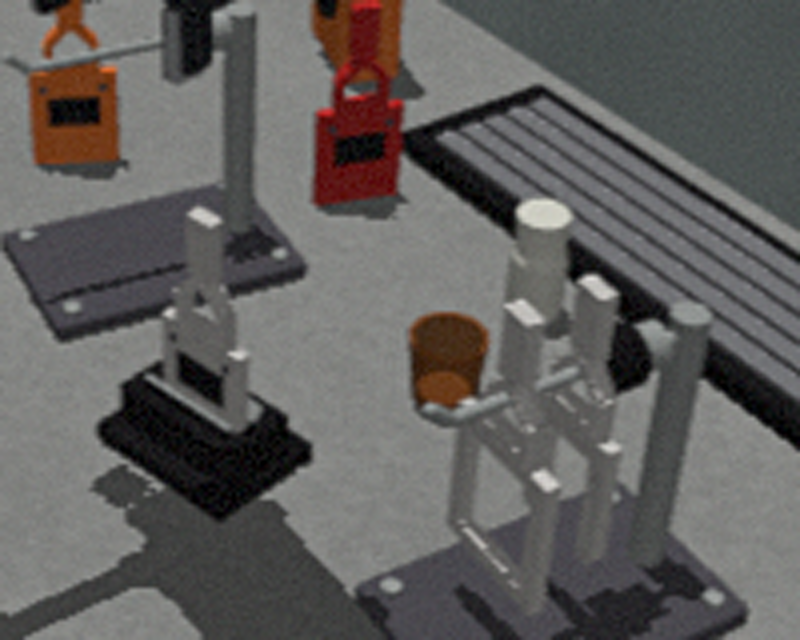

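View pics/scene22c.png

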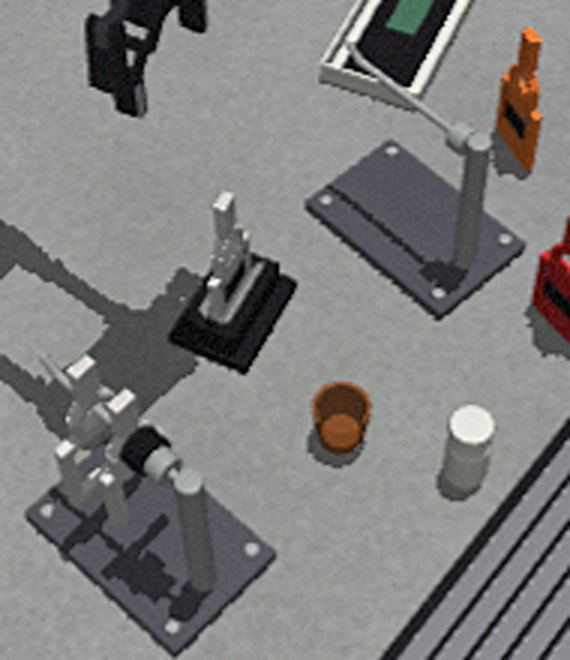

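View pics/w22.png

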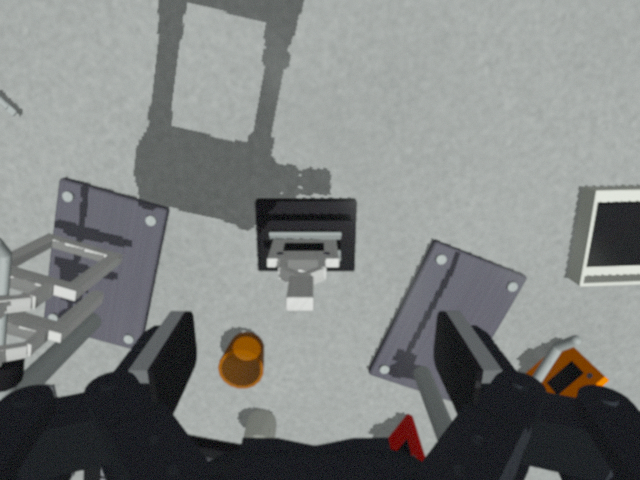

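```bash
python3 - <<'E'
from h import *
S=ext('scene');D=ext('side')
c=lambda p:(225+(p[0]+.5)/3-.5,150+(p[1]+.5)/3-.5);d=lambda p:(250+(p[0]+.5)/4-.5,180+(p[1]+.5)/4-.5)
P,e=tri([(c((225,201)),S),(d((205,216)),D)]);print('plate top',P,e)
for n,a,b in(('front',(82,366),(523,313)),('rear',(122,401),(598,289)),('bush',(146,451),(630,354))):
    P,e=tri([(c(a),S),(d(b),D)]);print(n,inv(SP,P),e)
print(robot.read_state()['qd'])
E
```

```text
plate top [0.50344982 0.00575967 0.16109862] [np.float64(0.00015045668384078463), np.float64(0.000150456683840899)]
front [-0.10169826 -0.00030177  0.20819038] [np.float64(9.567805087105243e-05), np.float64(9.567805087097863e-05)]
rear [-0.06146191 -0.00083754  0.20798708] [np.float64(0.00018754070907901836), np.float64(0.00018754070907909512)]
bush [-0.04068078 -0.00439319  0.16694799] [np.float64(0.0015716015808310392), np.float64(0.001571601580831004)]
[ 0.0366154   0.18989803 -0.00778199  0.05603245  0.10864457  0.00709845]
```

```bash
python3 -c "
from rig import robot
print(robot.finish_job())"
```

```text
the job is handed in; nothing more can be done
None
```

The job is done and handed in at about 37 s of the 72 s allowed; `finish_job()` gives no verdict, so success isn't confirmed.

**What I did:**
- **Fork (front holder):** I hung it on the spare hook and used it to push the bush back. The bush slid at 6–7 N and stopped with its face about 55 mm from the post axis. I pressed it there for over 0.5 s, with the along-rod force reading 13–15 N. Including sideways and vertical force, the highest total I read was about 17 N.
- **Frame (second holder):** I hung it about 40 mm in front of the fork.
- **Plate:** I took it off the crowded hook and lowered it into the dock slot until it touched the floor, with the foot at about 12 mm. Then I released it and backed the arm away.

**Last checks (camera):**
- **Frame and fork:** both hang on the spare rod, at about -102 mm and -61 to -64 mm along it (limits -135 to -42), within 1 mm sideways and at the right height.
- **Bush:** it is against its ring in the pictures. One rough last fix on its position fitted poorly, but it still puts the bush back.
- **Plate:** it stands upright in the slot. The tab top measured 161 mm against 160 mm expected, within camera error.
- **Bystanders:** the cup, white jar and tray look undisturbed by eye in the last pictures. Only the screwdriver's tip was in the last views I looked at.
- **Arm:** it touches nothing.

No check failed. The measured forces were on the wrist, so the contact force on the bush itself is inferred from those readings.

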